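# Refit the bayonet filter canister

## Task

Fit the filter canister with the two side lugs into the filter block on the bench: it lies on its side, so first stand it upright on the bench, lugged neck down, let go of it, and take it again from above. Then feel for the slots of the block's collar, push the canister in against the spring as far as it goes, turn it a quarter turn clockwise (seen from above) to the stop, and let it rise and lock, standing straight, before letting go. Leave the other things on the bench where they are.

Things in the scene. Friction and masses are not known exactly. Their poses are not given: they have to be found in the camera images.
- canister_mid (a point): Filter canister, 80 mm long, 0.16 to 0.28 kg: grey plastic eight-sided prism, 50 mm across flats and 50 mm long, on an aluminium neck with two lugs. Point on its axis at mid-prism, 55 mm from the neck's end. z: from neck to top; x: along a lug (flats face +-x, +-y and between). At first it lies on a flat, lugs level, top to the left (+y) or up to 40 degrees nearer the robot, axis 25 mm up.
- canister_foot (a point): Centre of the neck's lower end, on which the canister can stand. Neck: 40 mm in diameter, 30 mm long, last 4.5 mm bevelled to 33 mm. Two opposite lugs on +-x, 54 mm over both, 8 mm wide, from 6 to 13 mm above this point. Axes as canister_mid.
- mouth (a point): Filter block bolted to the bench, 130 x 110 mm, with an upright dark steel collar, 76 mm wide, 28 mm high. Point on the collar's axis at its rim, 78 mm above the bench; z up, x along the block's long side. Bore 42.6 mm with two opposite slots, 57 mm across, 13 mm wide, at an angle not told: within 0.35 rad either way of the block's x axis. Beside the slots the lugs rest on the rim (canister_mid 49 mm up).
- spring_top (a point): Centre of the sprung steel disc in the bore, 12 mm below the rim: the foot meets it with canister_mid 43 mm above mouth. It starts at 2.7 N and gains 0.86 N per mm, about 15 N at its end, 14 mm down. The point stays fixed when the disc is pushed down. Not locked, the canister is lifted back to about here.
- lip_under (a point): On the axis, level with the underside of the 8 mm lip. With canister_mid under 33.5 mm above mouth the lugs clear the lip and turn, only clockwise from above, a quarter turn to a stop. There the lip has 4 mm deep pockets, about 13 mm wide: let rise, the lugs seat in them with canister_mid 38 mm above mouth (34 mm if not turned far enough).
- strainer_mid (a point): Spent strainer, to be left alone: a like prism, 50 mm across flats but 40 mm long, with a thin neck (26 mm in diameter, 30 mm long) without lugs; it lies near the canister in the same way. Point on its axis at mid-prism; z from neck to top.
- wrench: Steel wrench, 170 mm, lying on the bench; leave alone.
- screwdriver: Screwdriver lying on the bench; leave alone.
- oil_can: Plain steel can, 60 mm wide, 100 mm tall; leave alone.
- parts_tray: Grey plastic parts tray, 120 x 160 x 35 mm; leave alone.
- steel_block: Steel block, 50 x 70 x 30 mm; leave alone.
- bearing: Steel ring, 52 mm wide, 15 mm high; leave alone.
- bolt_jar: Glass jar, 64 mm wide, 85 mm tall; leave alone.
Not all that is in view belongs to the job. What is shaped like the part that bears canister_mid but green or pink is not meant.

How it is judged:
On the way, in this order (a step that is already met when the one before it is completed fails the run):
1. the canister stands upright on the bench, neck down, let go (angle between canister_mid's own z axis and vertical below 0.1 rad and height (world z) of canister_mid between 0.051 and 0.059 m and contact force between canister and the fingers below 0.1 N), for 0.2 s.
2. the canister is pushed into the collar against the spring, its lugs below the lip (horizontal distance between canister_mid and mouth below 0.005 m and z of canister_mid in the frame of mouth below 0.0335 m), for 0.1 s.
At the end, for the whole second after the job is handed in: The canister is locked in the collar: within 5 mm of its axis, upright within 0.08 rad, canister_mid 36 to 40 mm above the collar's rim (lugs up in their pockets), at rest and let go (horizontal distance between canister_mid and mouth below 0.005 m and z of canister_mid in the frame of mouth between 0.036 and 0.04 m and angle between canister_mid's own z axis and vertical below 0.08 rad and linear speed of canister below 0.02 m/s and contact force between canister and the fingers below 0.1 N); the robot touches nothing.
It fails at once if the strainer or another thing on the bench is moved by more than 30 mm (distance of any of strainer_mid, wrench, screwdriver, oil_can, parts_tray, steel_block, bearing, bolt_jar from where it was at the start of the episode above 0.03 m).
It also fails if it takes over 67 s, if anything falls off the work surface, if the arm or the gripper's body presses on something with over 40 N, if the wrist force passes 120 N, or if a joint passes its speed limit or range.

## Robot

A 6-joint arm with a two-finger parallel gripper is mounted at the origin on the work surface. World frame = base frame: x ahead of the robot, y to its left, z up, the work surface at z = 0. Lengths are in m, angles in rad, forces in N, time in s.
With the tool pointing down it reaches from about 0.35 to 0.975 m from the base axis. Payload 7.1 kg.
Tool frame: the origin (TCP) lies at the very end of the fingers, on their centre line; the grasp point (between the pads) lies env.pinch_z behind it (env.pinch_z is the distance from the TCP to the grasp point, in m); x points along the fingers, y is the direction in which the jaws open and shut, and the axes are right-handed (so a half turn about x gives the same grasp; the last joint's range is limited). The gripper opens to 88 mm and grips with 3 to 60 N. Pads are 20 mm wide; open, the fingers measure 115 mm over their backs; the gripper's body (75 mm by 178 mm) begins 61 mm behind the grasp point.
Start: joints at [1.221, 0.423, 1.63, -0, 1.089, -0.019], TCP at [0.203, 0.591, 0.223] pointing down, gripper open.
Joint ranges: [-3, 3], [-0.9, 2.11], [0.09, 2.58], [-1.31, 4.45], [0.11, 2.69], [-2.54, 2.54]. Speed limits (rad/s): [2.39, 2.39, 3.01, 3.14, 3.14, 3.14].

## Interface

Orientations are given as a rotation vector (axis times angle).
In Python, from cell import readout, optics, job, spotter, env gives the robot as it stands.
- The arm moves only by the tool carry_out, never from a script. Its argument "increments" is a list of rows, each a list of 7 numbers: the shift along the tool's x, y, z in units of 25 mm (1.0 is 25 mm), then the turn, a rotation vector about the tool's x, y, z in units of 5 degrees (1.0 is 5 degrees), then the gripper command: -1 is fully open, 1 is shut, values between are in proportion. A call has 1 to 8 rows; each row shifts and turns the commanded pose from where the row before left it, along the tool's axes as they then stand; what a row does not reach is not made up. A row lasts 1/12 s, in which the tool goes at most 41.7 mm and 7.16 degrees, less where a joint would pass 70% of its speed; a pose out of reach is approached as far as the arm can. A call is refused whole if a number of a shift passes 1 or a number of a turn 1, either way. A call with a gripper value outside its range is refused whole. The fingers move at their own pace and stop on an object; "force" is the grip in N (left out, the last holds). Time passes only in rows, so rows that do not move let the fingers close. It gives the time, the measured TCP pose, the force and the opening at its end, in the units of the state.
- readout.get_obs(): the state, without advancing time (a new reading comes with each control period).
- optics.get_image(name): name is "scene" or "top" or "wrist"; returns (picture, depth): 384x512x3 uint8, red, green, blue; 384x512 float32, m along the optical axis (not along the pixel's ray), 0 where there is no reading.
- optics.camera_info(name): a dict with "mtx" (3x3 intrinsics, pixels), "position" and "orientation" of the camera in the world. Camera axes: x right, y down, z forward; pixel columns grow to the right and rows downward; lengths in m; the calibration is good to about 2 mm. A picture is of the moment at which its call begins: read the wrist's pose just before it. camera_info takes no time and is no camera call; for the wrist camera it gives the pose at the moment of the call.
- job.finish_job(): hands the job in, once; it reports no verdict.
Trained networks look in the newest picture that a camera, given by its name, has taken for a name from the list of things; names that differ only in an ending like _2 or _b are one class to them, and where a whole thing is asked for, a point or a joint stands for the part that bears it (a point fixed in the world has none). Each returns a list of dicts, best first, with "conf" (0 to 1); they miss things now and then, are a little off and sometimes report something else, mostly with a low value. They report only what shows in the picture. A call takes as long as a camera call. They do not tell look-alikes from the thing itself.
- spotter.find_in(camera, thing): "bbox" ([centre column, centre row, width, height] in pixels, round what is visible of it).
The state is a dict: "clock": time; "joint_positions": joint angles; "qd": joint speeds; "joint_efforts": joint torques, N m; "position": TCP position; "ee_rot": TCP orientation; "wrist_force": force on the tool from outside, world axes, zero at the start; "wrist_torque": the same for the moment, N m; "opening": finger opening in m.
Only numpy, scipy, OpenCV 4.12 (cv2) and the standard library are available. Lean on these libraries where they do the work, as an engineer would, in place of code of your own. Each camera call takes 0.05 s, during which the arm holds its last target.

## Working session

There is one attempt and no reset: what is moved stays moved. The work goes in short steps, Python scripts to look and compute and a tool call to move; the robot and the scene stay as the last step left them, time stands still between calls to the robot, and variables do not carry over. Pictures are saved under pics/ and viewed, and the job is handed in when it is done.

Besides the shell and the picture viewer there is one more tool, called after "Call:" in YAML: its name, and indented under it one key for each argument. carry_out: Moves the arm, as the interface text tells. Its arguments: {"type":"object","properties":{"increments":{"type":"array"},"force":{"type":"number"}},"required":["increments"]}

```bash
ls -la; mkdir -p pics
python3 - <<'E'
from cell import readout, optics, job, spotter, env
import cv2
print(env.pinch_z, [a for a in dir(env) if a[0]!='_'])
o=readout.get_obs(); print(o)
for n in ["scene","top","wrist"]:
    p,d=optics.get_image(n); cv2.imwrite(f"pics/{n}0.png",p[:,:,::-1]); import numpy as np; np.save(f"pics/{n}0.npy",d)
    c=optics.camera_info(n); print(n,c)
    for t in ["canister_mid","strainer_mid","mouth"] if n!="wrist" else []:
        print(t,spotter.find_in(n,t))
E
```

```text
total 12
drwxr-xr-x  3 agent agent 4096 Dec  7 15:22 .
drwxr-xr-x 23 root  root  4096 Dec  7 15:22 ..
drwxr-xr-x  2 agent agent 4096 Dec  7 15:22 pics
0.0187 ['PlanningError', 'pinch_z']
{'clock': 0.0, 'joint_positions': array([ 1.22100334e+00,  4.23819964e-01,  1.63071618e+00,  2.76272543e-05,
        1.08859688e+00, -1.90115282e-02]), 'qd': array([-0.00021667,  0.0005175 , -0.00098632,  0.00051561,  0.00043545,
        0.0017805 ]), 'joint_efforts': array([ 6.03120388e-04, -5.44641423e+01, -2.73673242e+01,  6.45916373e-02,
        2.27079412e-02, -1.54247700e-04]), 'position': array([0.202768  , 0.59058865, 0.22190445]), 'ee_rot': array([ 0.25841164,  1.55547003, -0.26079217]), 'wrist_force': array([-0.78402101, -0.21697885,  0.38944892]), 'wrist_torque': array([ 0.00278165,  0.05933473, -0.02682104]), 'opening': 0.0877670547604096}
scene {'mtx': array([[365.95177359,   0.        , 255.86552298],
       [  0.        , 365.95177359, 181.29671267],
       [  0.        ,   0.        ,   1.        ]]), 'position': array([1.16367033, 0.41503274, 0.88836226]), 'orientation': array([-1.29
[... 654 characters left out ...]
2]), 'orientation': array([-2.15788743,  2.15398769, -0.11917943])}
canister_mid [{'bbox': [171.7, 171.1, 26.3, 27.7], 'conf': 0.83}, {'bbox': [212.2, 175.9, 27.3, 17.8], 'conf': 0.83}, {'bbox': [173.6, 217.3, 24.9, 17.6], 'conf': 0.65}, {'bbox': [176.1, 260.1, 26.7, 28.1], 'conf': 0.59}]
strainer_mid [{'bbox': [246.2, 209.9, 25.2, 20.9], 'conf': 0.77}]
mouth [{'bbox': [318.8, 197.8, 44.2, 54.3], 'conf': 0.62}]
wrist {'mtx': array([[343.26860852,   0.        , 253.86567442],
       [  0.        , 343.26860852, 198.54634345],
       [  0.        ,   0.        ,   1.        ]]), 'position': array([0.13236007, 0.61350375, 0.38418506]), 'orientation': array([2.36538003, 1.68779123, 0.2361753 ])}
```

Run:
```python
import cv2
a=cv2.imread("pics/top0.png"); c=a[140:300,140:380]; cv2.imwrite("pics/top0c.png",cv2.resize(c,None,fx=3.3,fy=3.3,interpolation=cv2.INTER_CUBIC))
a=cv2.imread("pics/scene0.png"); c=a[130:290,150:400]; cv2.imwrite("pics/scene0c.png",cv2.resize(c,None,fx=3.2,fy=3.2,interpolation=cv2.INTER_CUBIC))
```

```text
(no output)
```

View pics/top0.png

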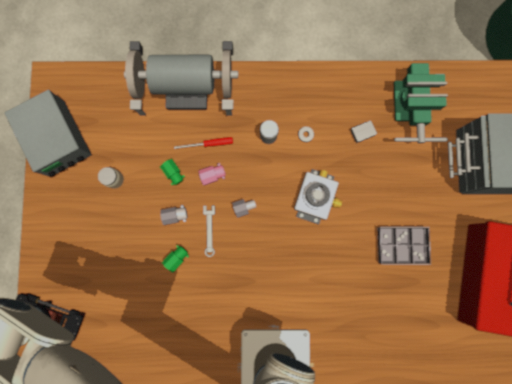

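View pics/top0c.png

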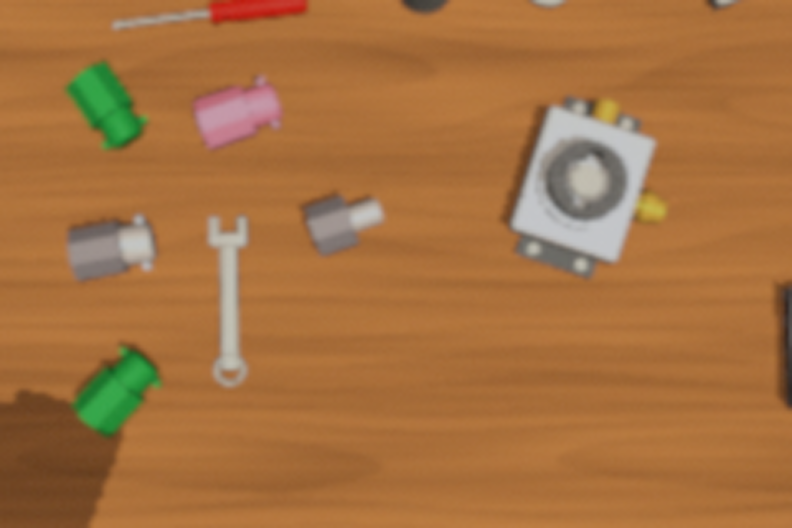

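View pics/scene0c.png

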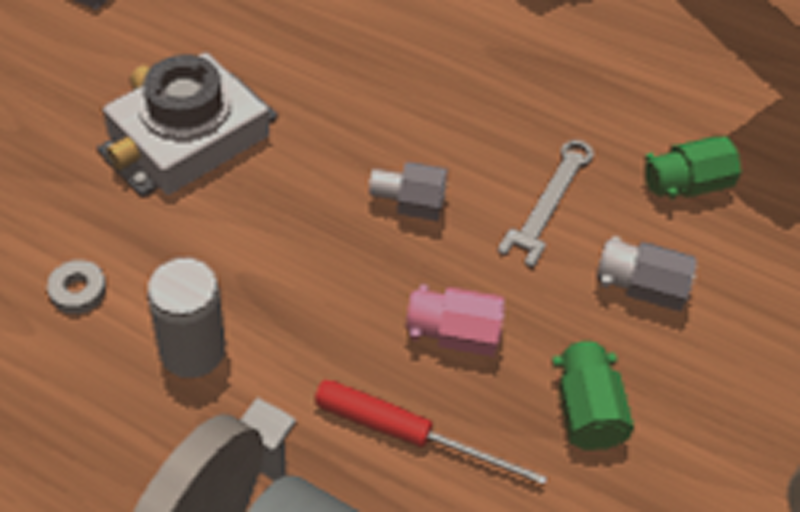

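View pics/wrist0.png

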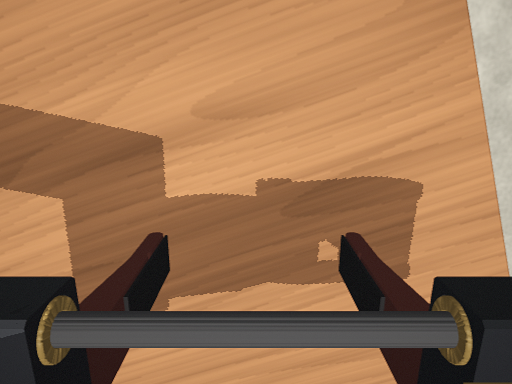

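Five lookalikes are in the top image: green (172,171), pink (212,175), grey with lugs (174,216), green (176,259) and grey with a thin neck and no lugs (245,208). The canister is the grey one at (174,216): its neck is wide and its lugs show at crop (140,218) and (148,265). The strainer is at (245,208).

```bash
cat > h.py <<'E'
import numpy as np, cv2
from scipy.spatial.transform import Rotation as R
from cell import readout, optics, job, spotter, env
np.set_printoptions(precision=4,suppress=True)
def cloud(name, save=None):
    p,d=optics.get_image(name); c=optics.camera_info(name)
    return p,d,pts(d,c),c
def pts(d,c):
    K=c['mtx']; v,u=np.mgrid[:d.shape[0],:d.shape[1]]
    P=np.stack([(u-K[0,2])/K[0,0]*d,(v-K[1,2])/K[1,1]*d,d],-1)
    W=P@R.from_rotvec(c['orientation']).as_matrix().T+c['position']
    W[d<=0]=np.nan
    return W
def pose():
    o=readout.get_obs(); return o['position'],R.from_rotvec(o['ee_rot']).as_matrix(),o
def step(target_p,target_R):
    p,M,o=pose()
    d=M.T@(np.array(target_p)-p)/0.025
    r=R.from_matrix(M.T@target_R).as_rotvec(degrees=True)/5
    return d,r
E
python3 - <<'E'
from h import *
for n in ["top","scene"]:
    d=np.load(f"pics/{n}0.npy"); c=optics.camera_info(n); W=pts(d,c)
    img=cv2.imread(f"pics/{n}0.png")
    for nm,(x0,x1,y0,y1) in dict(can=(0.2,.4,.25,.40),).items():
        m=(W[...,0]>.22)&(W[...,0]<.38)&(W[...,1]>.26)&(W[...,1]<.40)&(W[...,2]>.012)&(W[...,2]<.08)
        q=W[m]; 
        sat=img[m].astype(int); s=sat.max(1)-sat.min(1)
        print(n,m.sum())
        k=s<50; print(q[k].mean(0),np.percentile(q[k],[2,98],axis=0), k.sum())
    b=(W[...,2]>-.02)&(W[...,2]<.01)
    print('bench z',np.nanmedian(W[b][:,2]))
    m=(W[...,0]>.2)&(W[...,0]<.6)&(W[...,1]>-.3)&(W[...,1]<.05)&(W[...,2]>.07)&(W[...,2]<.085)
    q=W[m]; print('rim',q.mean(0),q.min(0),q.max(0),m.sum())
p,M,o=pose(); print(p); print(M)
E
```

```text
top 397
[0.3429 0.3267 0.029 ] [[0.2926 0.3088 0.0185]
 [0.3754 0.3373 0.0444]] 6
bench z -0.00019671453743363987
rim [ 0.5407 -0.1326  0.0773] [ 0.503  -0.1701  0.0701] [ 0.577  -0.0962  0.0849] 304
scene 431
[0.3544 0.3269 0.0318] [[0.3246 0.2894 0.0148]
 [0.3776 0.365  0.0497]] 208
bench z -6.024947840244099e-05
rim [ 0.5443 -0.1339  0.0767] [ 0.5034 -0.1737  0.0701] [ 0.583  -0.096   0.0818] 284
[0.2029 0.5911 0.2226]
[[-0.      0.3248  0.9458]
 [-0.0001  0.9458 -0.3248]
 [-1.     -0.0001  0.    ]]
```

```bash
cat >> h.py <<'E'
def wristcam_in_tool():
    p,M,o=pose(); c=optics.camera_info("wrist")
    return M.T@(c['position']-p), M.T@R.from_rotvec(c['orientation']).as_matrix()
def rows(tp,tR,n):
    # n equal rows to the target pose, tool-relative constant twist approx: print row sizes
    d,r=step(tp,tR); print('shift',d,'turn',r,'max',abs(d).max(),abs(r).max())
def toolR(az_y, tilt=0):
    """tool vertical with y at azimuth az_y(deg); tilt (deg) about tool y"""
    a=np.radians(az_y); y=np.array([np.cos(a),np.sin(a),0]); x=np.array([0,0,-1.]); z=np.cross(x,y)
    M=np.stack([x,y,z],1); return M@R.from_rotvec([0,np.radians(tilt),0]).as_matrix()
E
python3 - <<'E'
from h import *
t,C=wristcam_in_tool(); print(t); print(C)
d=np.load("pics/top0.npy"); W=pts(d,optics.camera_info("top"))
for n,(u,v) in dict(can=(174,216),strainer=(245,208),wr1=(209,210),wr2=(209,255),pink=(212,175),g1=(172,171),g2=(176,259),sd1=(177,147),sd2=(230,141),oil=(269,130),bear=(306,134),steel=(364,131),tray=(405,245),free=(265,165),jar=(110,176)).items(): print(n,W[v,u])
# desired
M=toolR(10); 
# camera centre ray at table
for h in [.15,.2,.25]:
    tcp=np.array([.354,.327,h]); c=tcp+M@t; k=M@C[:,2]; s=(c[2]-.03)/-k[2]; print(h,c,k,c+s*k)
E
```

```text
[-0.1616 -0.0017 -0.074 ]
[[-0.     -0.2746  0.9616]
 [ 1.     -0.0005 -0.0001]
 [ 0.0005  0.9616  0.2746]]
can [0.472  0.3284 0.0483]
strainer [0.4986 0.0986 0.0449]
wr1 [ 0.495   0.2205 -0.0008]
wr2 [0.346  0.2176 0.0064]
pink [0.6054 0.2064 0.054 ]
g1 [0.6197 0.3387 0.0465]
g2 [0.3345 0.3184 0.0504]
sd1 [0.7075 0.3307 0.0104]
sd2 [0.7252 0.1505 0.0243]
oil [0.7452 0.0215 0.0949]
bear [ 0.7555 -0.1076 -0.0016]
steel [ 0.7571 -0.2968  0.0344]
tray [ 0.3805 -0.4193  0.0325]
free [0.6476 0.0327 0.0011]
jar [0.5967 0.5278 0.0893]
0.15 [0.3394 0.3996 0.3116] [ 0.0476 -0.2704 -0.9616] [0.3534 0.3204 0.03  ]
0.2 [0.3394 0.3996 0.3616] [ 0.0476 -0.2704 -0.9616] [0.3559 0.3064 0.03  ]
0.25 [0.3394 0.3996 0.4116] [ 0.0476 -0.2704 -0.9616] [0.3583 0.2923 0.03  ]
```

Run:
```python
from h import *
rows([.475,.34,.22],toolR(10),1)
```

```text
shift [ 0.1057 -5.9637 13.5546] turn [12.2092  0.0007  0.0012] max 13.554605814841132 12.209235157375087
```

```bash
cat >> h.py <<'E'
def twist(tp,tR,n=None,frm=None):
    """n equal rows [shift units, turn units] that bring the tool from its pose (or frm) to the target"""
    p,M = frm if frm is not None else pose()[:2]
    d=M.T@(np.array(tp)-p); w=R.from_matrix(M.T@tR).as_rotvec()
    nn=n or int(np.ceil(max(abs(d).max()/.025,abs(w).max()/np.radians(5)))) 
    for n in range(nn,nn+12):
        r=R.from_rotvec(w/n).as_matrix(); S=sum(np.linalg.matrix_power(r,i) for i in range(n))
        v=np.linalg.solve(S,d)
        if abs(v).max()<=.025: break
    print(n,'rows of',np.round(np.r_[v/.025,np.degrees(w/n)/5],3))
E
python3 - <<'E'
from h import *
twist([.475,.34,.22],toolR(10))
E
```

```text
16 rows of [0.007 0.082 0.967 0.763 0.    0.   ]
```

Call:
carry_out:
  increments:
    - [0,0.08,0.967,0.763,0,0,-1]
    - [0,0.08,0.967,0.763,0,0,-1]
    - [0,0.08,0.967,0.763,0,0,-1]
    - [0,0.08,0.967,0.763,0,0,-1]
    - [0,0.08,0.967,0.763,0,0,-1]
    - [0,0.08,0.967,0.763,0,0,-1]
    - [0,0.08,0.967,0.763,0,0,-1]
    - [0,0.08,0.967,0.763,0,0,-1]

```text
clock: 1.12
position: [0.3741, 0.5017, 0.2227]
ee_rot: [0.677, 1.463, -0.677]
wrist_force: [1.0, 0.7, -0.0]
opening: 0.0879
```

Call:
carry_out:
  increments:
    - [0,0.08,0.967,0.763,0,0,-1]
    - [0,0.08,0.967,0.763,0,0,-1]
    - [0,0.08,0.967,0.763,0,0,-1]
    - [0,0.08,0.967,0.763,0,0,-1]
    - [0,0.08,0.967,0.763,0,0,-1]
    - [0,0.08,0.967,0.763,0,0,-1]
    - [0,0.08,0.967,0.763,0,0,-1]
    - [0,0.08,0.967,0.763,0,0,-1]

```text
clock: 1.78
position: [0.475, 0.3385, 0.2227]
ee_rot: [1.082, 1.285, -1.082]
wrist_force: [0.2, 0.0, -0.2]
opening: 0.088
```

Run:
```python
from h import *
p,M,o=pose(); print(p,M,o['joint_positions'],o['clock'])
c=optics.camera_info("wrist"); im,d=optics.get_image("wrist")
cv2.imwrite("pics/w1.png",im[:,:,::-1]); np.save("pics/w1.npy",d); W=pts(d,c); np.save("pics/w1W.npy",W)
hs=cv2.cvtColor(im,cv2.COLOR_RGB2HSV)
print(spotter.find_in("wrist","canister_mid"))
```

```text
[0.475  0.3385 0.2227] [[ 0.0003  0.9854  0.1704]
 [ 0.0002  0.1704 -0.9854]
 [-1.      0.0004 -0.0001]] [ 0.5987  0.3621  1.7246 -0.      1.0546  0.4275] 1.7833
[{'bbox': [257.1, 180.4, 54.0, 82.9], 'conf': 0.98}, {'bbox': [337.6, 286.5, 35.9, 45.6], 'conf': 0.81}, {'bbox': [121.7, 164.1, 89.0, 90.0], 'conf': 0.75}, {'bbox': [390.1, 194.3, 89.2, 71.4], 'conf': 0.61}]
```

View pics/w1.png

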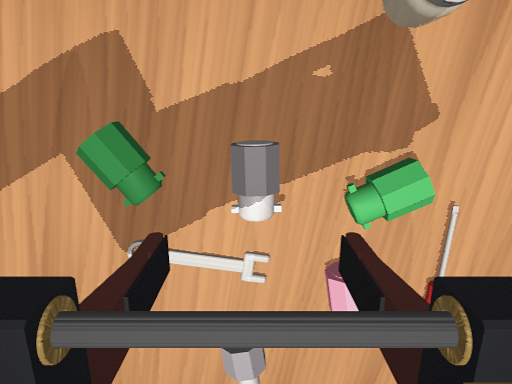

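The grey canister sits at about (256,180), prism up (+y) and bright neck down, with lugs at (235,209) and (279,209). That matches the description. Next I fit its pose and take the confirming crop.

Run:
```python
from h import *
im=cv2.imread("pics/w1.png"); W=np.load("pics/w1W.npy")
cv2.imwrite("pics/w1c.png",cv2.resize(im[130:230,210:300],None,fx=6,fy=6,interpolation=cv2.INTER_CUBIC))
roi=np.zeros(W.shape[:2],bool); roi[130:235,220:295]=1
m=roi&(W[...,2]>.008)&(W[...,2]<.09)
q=W[m]; print(m.sum(),q.min(0),q.max(0))
top=m&(W[...,2]>.046); print('topflat z',np.median(W[top][:,2]),top.sum())
a=W[m][:,:2]
rect=cv2.minAreaRect((W[top][:,:2]*1000).astype(np.float32)); print('topflat rect',rect)
# silhouette sides of prism: use flat top face; axis via PCA of neck-top & prism
t=W[top]; hull=cv2.minAreaRect((a*1000).astype(np.float32)); print('all rect',hull)
# side edges of prism: for rows in image
rowsv=[]
for v in range(150,190,4):
    u=np.where(m[v])[0]; rowsv.append((v,W[v,u[0]],W[v,u[-1]]))
for r in rowsv: print(r)
# bins along approximate axis
ax=np.array([-.17,.985]); s=q[:,:2]@ax
for b in np.arange(s.min(),s.max(),.006):
    k=(s>=b)&(s<b+.006); 
    if k.sum()>5:
        pr=q[k][:,:2]@np.array([.985,.17]); print(round(b+.003,4),k.sum(),pr.min(),pr.max(),q[k][:,2].max(), (pr.min()+pr.max())/2)
```

```text
3552 [0.4462 0.2877 0.008 ] [0.5105 0.3734 0.0517]
topflat z 0.049255533286014064 1379
topflat rect ((475.312744140625, 343.9685363769531), (30.276317596435547, 50.49045181274414), 10.523140907287598)
all rect ((478.25579833984375, 330.2743225097656), (53.89413833618164, 81.75177764892578), 10.18822956085205)
(150, array([0.4471, 0.3588, 0.0348]), array([0.4951, 0.3672, 0.0362]))
(154, array([0.4478, 0.355 , 0.0365]), array([0.4958, 0.3633, 0.0366]))
(158, array([0.4483, 0.3506, 0.0345]), array([0.4966, 0.3593, 0.0367]))
(162, array([0.45  , 0.3471, 0.0368]), array([0.4974, 0.3551, 0.0359]))
(166, array([0.4506, 0.3429, 0.0359]), array([0.4982, 0.3511, 0.0362]))
(170, array([0.4513, 0.3387, 0.0358]), array([0.4989, 0.3471, 0.0369]))
(174, array([0.4519, 0.3346, 0.0359]), array([0.4997, 0.343 , 0.0367]))
(178, array([0.4525, 0.3302, 0.035 ]), array([0.5005, 0.3388, 0.0365]))
(182, array([0.4542, 0.3264, 0.0361]), array([0.5014, 0.3346, 0.0363]))
(186, array([0.4548, 0.3219, 0.0351]), array([0.5023, 0.3302, 0.0356]))
0.2062 139 0.5018119637331825 0.5463512956922911 0.045615297465341986
[... 461 characters left out ...]
.2422 263 0.5018232424550866 0.5508548399534787 0.05132357811251975 0.5263390412042827
0.2482 274 0.5017578733321575 0.550699914898632 0.05162012779882291 0.5262288941153948
0.2542 280 0.5019423331335644 0.5506863735847327 0.05131092037723983 0.5263143533591486
0.2602 283 0.5020448477920906 0.5504777885566596 0.05150801502613439 0.5262613181743752
0.2662 284 0.5011832607157084 0.5504050613007794 0.05114339938447848 0.5257941610082439
0.2722 294 0.5012241602855343 0.5502287347341352 0.05112238086306775 0.5257264475098348
0.2782 295 0.5013586926710184 0.550164340141754 0.05133600372161207 0.5257615164063862
0.2842 336 0.5013194892989192 0.5505275326352203 0.05170794587272559 0.5259235109670697
```

View pics/w1c.png

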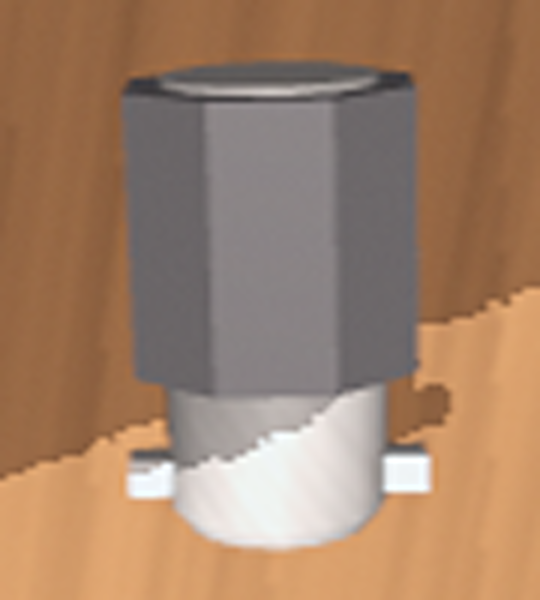

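Run:
```python
from h import *
mid=np.array([.475,.344,.025]); M=toolR(10.6,-40); x=M[:,0]; print(x)
g=mid+.016*x; pre=g-.09*x; print(g,pre)
twist(pre,M); twist(g,M,4,(pre,M))
```

```text
[ 0.1182 -0.6318 -0.766 ]
[0.4769 0.3339 0.0127] [0.4663 0.3908 0.0817]
8 rows of [ 0.602  0.002 -0.483 -0.02  -0.999  0.008]
4 rows of [ 0.9  0.  -0.   0.   0.   0. ]
```

Call:
carry_out:
  increments:
    - [0.602,0,-0.483,-0.02,-0.999,0.008,-1]
    - [0.602,0,-0.483,-0.02,-0.999,0.008,-1]
    - [0.602,0,-0.483,-0.02,-0.999,0.008,-1]
    - [0.602,0,-0.483,-0.02,-0.999,0.008,-1]
    - [0.602,0,-0.483,-0.02,-0.999,0.008,-1]
    - [0.602,0,-0.483,-0.02,-0.999,0.008,-1]
    - [0.602,0,-0.483,-0.02,-0.999,0.008,-1]
    - [0.602,0,-0.483,-0.02,-0.999,0.008,-1]

```text
clock: 2.55
position: [0.4643, 0.3956, 0.0811]
ee_rot: [0.599, 0.724, -1.284]
wrist_force: [0.4, -0.1, 0.5]
opening: 0.0879
```

Run:
```python
from h import *
mid=np.array([.475,.344,.025]); M=toolR(10.6,-40); x=M[:,0]
g=mid+.016*x
p,Q,o=pose(); print(p,Q[:,0],o['joint_positions'])
twist(g,M,5)
```

```text
[0.4643 0.3956 0.0811] [ 0.1244 -0.6322 -0.7647] [ 0.9304  0.8248  1.4618 -0.5064  1.3945  0.9696]
5 rows of [ 0.743  0.005  0.033  0.01   0.005 -0.014]
```

Call:
carry_out:
  increments:
    - [0.74,0,0.03,0.01,0,-0.014,-1]
    - [0.74,0,0.03,0.01,0,-0.014,-1]
    - [0.74,0,0.03,0.01,0,-0.014,-1]
    - [0.74,0,0.03,0,0,0,-1]
    - [0.74,0,0.03,0,0,0,-1]
    - [0,0,0,0,0,0,-1]

```text
clock: 3.05
position: [0.4748, 0.3299, 0.0107]
ee_rot: [0.596, 0.727, -1.294]
wrist_force: [0.1, -0.0, 0.2]
opening: 0.0878
```

Run:
```python
from h import *
mid=np.array([.475,.344,.025]); M=toolR(10.6,-40); x=M[:,0]
g=mid+.016*x
p,Q,o=pose(); print(p,g,Q[:,0],Q[:,1],o['joint_positions'])
twist(g,M,1)
```

```text
[0.4748 0.3299 0.0107] [0.4769 0.3339 0.0127] [ 0.1145 -0.6344 -0.7645] [ 0.983   0.1838 -0.0053] [ 0.8579  0.8831  1.565  -0.5598  1.2355  1.0079]
1 rows of [-0.154  0.112 -0.054  0.038  0.027  0.048]
```

Call:
carry_out:
  increments:
    - [-0.15,0.1,-0.05,0.03,0.03,0.05,-1]
    - [0,0,0,0,0,0,1]
    - [0,0,0,0,0,0,1]
    - [0,0,0,0,0,0,1]
    - [0,0,0,0,0,0,1]
    - [0,0,0,0,0,0,1]
  force: 30

```text
clock: 3.55
position: [0.4782, 0.3366, 0.0157]
ee_rot: [0.608, 0.725, -1.287]
wrist_force: [0.5, -0.8, -0.0]
opening: 0.0578
```

Call:
carry_out:
  increments:
    - [0,0,0,0,0,0,1]
    - [0,0,0,0,0,0,1]
    - [0,0,0,0,0,0,1]

```text
clock: 3.8
position: [0.478, 0.3362, 0.0155]
ee_rot: [0.607, 0.725, -1.288]
wrist_force: [-2.1, 1.2, 2.9]
opening: 0.0499
```

```bash
cat >> h.py <<'E'
def say():
    p,M,o=pose(); print('p',p,'x',M[:,0],'y',M[:,1],'F',o['wrist_force'],'q',o['joint_positions'],'t',round(o['clock'],2)); return p,M,o
E
python3 - <<'E'
from h import *
p,M,o=say()
mid=np.array([.475,.344,.025])
mt=M.T@(mid-p); print('mid in tool',mt); ct=M.T@np.array([-np.sin(np.radians(10.6)),np.cos(np.radians(10.6)),0]); print('axis in tool',ct)
np.save('mt.npy',mt); np.save('ct.npy',ct)
up=M.T@np.array([0,0,.08]); print(up/.025/4)
# target: M rotated so axis up
Mt=toolR(10.6,50); print(Mt@ct)
# rotate about mid by exact: axis
w=np.cross(M@ct,[0,0,1]); w/=np.linalg.norm(w); Mt=R.from_rotvec(w*np.arccos((M@ct)[2])).as_matrix()@M
p1=p+[0,0,.08]; midT=np.array([.475,.344,.105]); pt=midT-Mt@mt
print(pt,Mt@ct); np.save('Mt.npy',Mt)
twist(pt,Mt,18,(p1,M)); dn=Mt.T@np.array([0,0,-1]);print('down in tool',dn)
E
```

```text
p [0.478  0.3362 0.0155] x [ 0.1215 -0.6286 -0.7682] y [0.9828 0.1847 0.0043] F [-2.0997  1.2447  2.8998] q [ 0.861   0.8778  1.5559 -0.5594  1.2397  1.0084] t 3.8
mid in tool [-0.0126 -0.0015 -0.0002]
axis in tool [-0.6402  0.0007 -0.7682]
[-0.6145  0.0035  0.5122]
[0.0001 0.0034 1.    ]
[0.4748 0.3536 0.0968] [ 0. -0.  1.]
18 rows of [-0.001 -0.    -0.044  0.004  1.    -0.002]
down in tool [ 0.6402 -0.0007  0.7682]
```

Call:
carry_out:
  increments:
    - [-0.615,0,0.512,0,0,0,1]
    - [-0.615,0,0.512,0,0,0,1]
    - [-0.615,0,0.512,0,0,0,1]
    - [-0.615,0,0.512,0,0,0,1]
    - [0,0,0,0,0,0,1]

```text
clock: 4.22
position: [0.4792, 0.3374, 0.0983]
ee_rot: [0.612, 0.725, -1.285]
wrist_force: [1.2, 0.1, -1.5]
opening: 0.0498
```

Call:
carry_out:
  increments:
    - [0,0,-0.04,0,0.9,0,1]
    - [0,0,-0.04,0,0.9,0,1]
    - [0,0,-0.04,0,0.9,0,1]
    - [0,0,-0.04,0,0.9,0,1]
    - [0,0,-0.04,0,0.9,0,1]
    - [0,0,-0.04,0,0.9,0,1]
    - [0,0,-0.04,0,0.9,0,1]
    - [0,0,-0.04,0,0.9,0,1]

```text
clock: 4.88
position: [0.4762, 0.3428, 0.0912]
ee_rot: [1.032, 1.238, -1.094]
wrist_force: [-0.3, 0.2, -2.6]
opening: 0.05
```

Call:
carry_out:
  increments:
    - [0,0,-0.04,0,0.9,0,1]
    - [0,0,-0.04,0,0.9,0,1]
    - [0,0,-0.04,0,0.9,0,1]
    - [0,0,-0.04,0,0.9,0,1]
    - [0,0,-0.04,0,0.9,0,1]
    - [0,0,-0.04,0,0.9,0,1]
    - [0,0,-0.04,0,0.9,0,1]
    - [0,0,-0.04,0,0.9,0,1]

```text
clock: 5.55
position: [0.475, 0.3501, 0.0929]
ee_rot: [1.437, 1.726, -0.786]
wrist_force: [-0.9, 0.0, -3.0]
opening: 0.0504
```

Call:
carry_out:
  increments:
    - [0,0,-0.04,0,0.9,0,1]
    - [0,0,-0.04,0,0.9,0,1]
    - [0,0,-0.04,0,0.9,0,1]
    - [0,0,-0.04,0,0.9,0,1]
    - [0,0,0,0,0,0,1]

```text
clock: 5.97
position: [0.4737, 0.3517, 0.0931]
ee_rot: [1.628, 1.957, -0.59]
wrist_force: [0.1, -1.0, -3.3]
opening: 0.0498
```

Run:
```python
from h import *
p,M,o=say(); mt=np.load('mt.npy'); ct=np.load('ct.npy')
print('mid',p+M@mt,'axis',M@ct)
im,d=optics.get_image("wrist"); cv2.imwrite("pics/w2.png",im[:,:,::-1])
im,d=optics.get_image("scene"); cv2.imwrite("pics/s2.png",im[:,:,::-1])
a=im[100:300,230:430,::-1]; cv2.imwrite("pics/s2c.png",cv2.resize(a,None,fx=3,fy=3))
```

```text
p [0.4737 0.3517 0.0931] x [-0.1404  0.7557 -0.6397] y [ 0.9834  0.1817 -0.0012] F [ 0.0798 -0.9651 -3.3029] q [ 0.2014  0.6813  1.9361  1.1892  0.9756 -0.9204] t 5.97
mid [0.4739 0.3421 0.1013] axis [ 0.002  -0.0003  1.    ]
```

View pics/s2c.png

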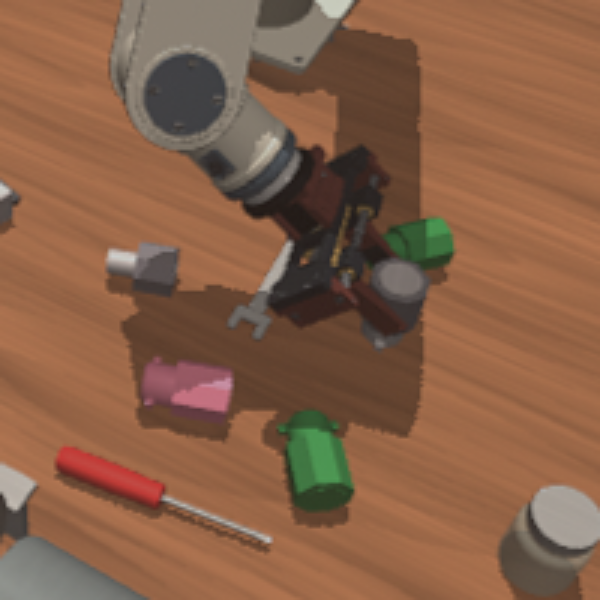

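View pics/w2.png

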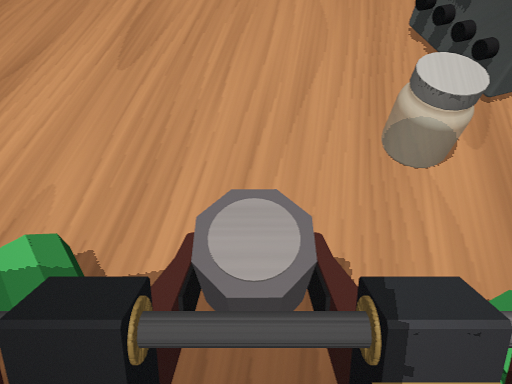

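Call:
carry_out:
  increments:
    - [0.358,0,0.43,0,0,0,1]
    - [0.358,0,0.43,0,0,0,1]
    - [0.36,0,0.43,0,0,0,1]
    - [0,0,0,0,0,0,1]

```text
clock: 6.4
position: [0.4735, 0.3539, 0.0523]
ee_rot: [1.621, 1.956, -0.588]
wrist_force: [-1.2, 0.6, -2.8]
opening: 0.0497
```

Call:
carry_out:
  increments:
    - [0.025,0,0.03,0,0,0,1]
    - [0.025,0,0.03,0,0,0,1]
    - [0.025,0,0.03,0,0,0,1]
    - [0,0,0,0,0,0,1]

```text
clock: 6.73
position: [0.4749, 0.3539, 0.0519]
ee_rot: [1.624, 1.955, -0.583]
wrist_force: [-0.9, 0.2, -1.8]
opening: 0.0501
```

Run:
```python
from h import *
p,M,o=say(); mt=np.load('mt.npy'); ct=np.load('ct.npy')
print('mid',p+M@mt,'axis',M@ct)
```

```text
p [0.4749 0.3539 0.0519] x [-0.1386  0.7553 -0.6406] y [0.9827 0.185  0.0054] F [-0.9141  0.2413 -1.7572] q [ 0.2055  0.7614  1.9263  1.2392  0.9474 -1.0076] t 6.73
mid [0.4752 0.3443 0.0601] axis [-0.0047 -0.0004  1.    ]
```

Call:
carry_out:
  increments:
    - [0.05,0,0.06,0,0,0,1]
    - [0.05,0,0.06,0,0,0,1]
    - [0,0,0,0,0,0,1]

```text
clock: 6.98
position: [0.4746, 0.3537, 0.0472]
ee_rot: [1.625, 1.955, -0.584]
wrist_force: [-0.6, 0.4, -2.2]
opening: 0.0499
```

Call:
carry_out:
  increments:
    - [0,0,0,0,0,0,1]

```text
clock: 7.07
position: [0.4746, 0.3537, 0.0473]
ee_rot: [1.625, 1.956, -0.584]
wrist_force: [-0.5, -0.9, -1.8]
opening: 0.05
```

Call:
carry_out:
  increments:
    - [0.025,0,0.03,0,0,0,1]
    - [0,0,0,0,0,0,1]

```text
clock: 7.23
position: [0.4747, 0.3537, 0.0462]
ee_rot: [1.625, 1.956, -0.584]
wrist_force: [0.5, -0.4, -2.5]
opening: 0.0496
```

Call:
carry_out:
  increments:
    - [0.025,0,0.03,0,0,0,1]
    - [0,0,0,0,0,0,1]

```text
clock: 7.4
position: [0.4747, 0.3537, 0.0453]
ee_rot: [1.625, 1.955, -0.584]
wrist_force: [0.1, 0.3, -2.1]
opening: 0.0498
```

Call:
carry_out:
  increments:
    - [0.025,0,0.03,0,0,0,1]
    - [0,0,0,0,0,0,1]

```text
clock: 7.57
position: [0.4748, 0.3539, 0.0452]
ee_rot: [1.626, 1.957, -0.582]
wrist_force: [-1.2, -1.4, 4.5]
opening: 0.0496
```

Call:
carry_out:
  increments:
    - [0.025,0,0.03,0,0,0,1]
    - [0,0,0,0,0,0,1]

```text
clock: 7.73
position: [0.4749, 0.3541, 0.0451]
ee_rot: [1.627, 1.958, -0.581]
wrist_force: [-1.0, -4.3, 10.5]
opening: 0.0496
```

Call:
carry_out:
  increments:
    - [0.025,0,0.03,0,0,0,1]
    - [0,0,0,0,0,0,1]

```text
clock: 7.9
position: [0.4749, 0.3542, 0.0449]
ee_rot: [1.627, 1.959, -0.579]
wrist_force: [-2.6, -7.6, 16.0]
opening: 0.0499
```

Call:
carry_out:
  increments:
    - [-0.045,0,-0.055,0,0,0,1]
    - [0,0,0,0,0,0,1]
    - [0,0,0,0,0,0,-0.2]
    - [0,0,0,0,0,0,-0.5]
    - [0,0,0,0,0,0,-1]
    - [0,0,0,0,0,0,-1]

```text
clock: 8.4
position: [0.4746, 0.3539, 0.044]
ee_rot: [1.625, 1.956, -0.584]
wrist_force: [-0.7, -0.5, -0.6]
opening: 0.069
```

Call:
carry_out:
  increments:
    - [0,0,0,0,0,0,-1]
    - [0,0,0,0,0,0,-1]
    - [0,0,0,0,0,0,-1]

```text
clock: 8.65
position: [0.4746, 0.3538, 0.0442]
ee_rot: [1.625, 1.956, -0.584]
wrist_force: [0.2, -0.4, -0.6]
opening: 0.0867
```

Run:
```python
from h import *
p,M,o=say()
c=optics.camera_info("wrist"); im,d=optics.get_image("wrist"); cv2.imwrite("pics/w3.png",im[:,:,::-1]); W=pts(d,c)
m=(W[...,2]>.074)&(W[...,2]<.09)&(np.hypot(W[...,0]-.475,W[...,1]-.344)<.04)
q=W[m]; print(m.sum(),q.mean(0)); A=np.c_[q[:,:2],np.ones(len(q))]; s=np.linalg.lstsq(A,q[:,2],rcond=None)[0]; print('slope',s)
print(cv2.minAreaRect((q[:,:2]*1000).astype(np.float32)))
```

```text
p [0.4746 0.3538 0.0442] x [-0.1393  0.7554 -0.6403] y [0.9828 0.1848 0.0042] F [ 0.1959 -0.3862 -0.6073] q [ 0.2052  0.7766  1.9245  1.2476  0.9439 -1.0219] t 8.65
11542 [0.4779 0.3387 0.0802]
slope [-0.0036  0.0206  0.0749]
((477.3983154296875, 341.85137939453125), (50.16627883911133, 50.795841217041016), 10.759286880493164)
```

View pics/w3.png

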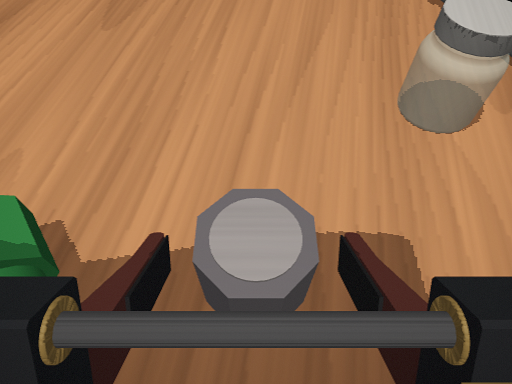

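Call:
carry_out:
  increments:
    - [-0.9,0,0,0,0,0,-1]
    - [-0.9,0,0,0,0,0,-1]
    - [-0.9,0,0,0,0,0,-1]
    - [-0.9,0,0,0,0,0,-1]
    - [-0.9,0,0,0,0,0,-1]
    - [0,0,0,0,0,0,-1]

```text
clock: 9.2
position: [0.4926, 0.2669, 0.1184]
ee_rot: [1.628, 1.951, -0.581]
wrist_force: [0.9, -0.0, 0.1]
opening: 0.0881
```

Run:
```python
from h import *
p,M,o=say()
# block from top depth
W=pts(np.load("pics/top0.npy"),optics.camera_info("top"))
m=(W[...,0]>.42)&(W[...,0]<.66)&(W[...,1]>-.25)&(W[...,1]<0)&(W[...,2]>.043)&(W[...,2]<.056)
q=W[m]; print(m.sum(),np.median(q[:,2]),cv2.minAreaRect((q[:,:2]*1000).astype(np.float32)))
M2=toolR(10)
t,C=wristcam_in_tool()
for az in [10,30,-20,0]:
    M2=toolR(az); 
    tcp=np.array([.541,-.133,.25]); c=tcp+M2@t; k=M2@C[:,2]; s=(c[2]-.078)/-k[2]; hit=c+s*k; tc=tcp-(hit-[.541,-.133,.078]); tc[2]=.25; print(az,tc,s)
```

```text
p [0.4926 0.2669 0.1184] x [-0.1347  0.7559 -0.6407] y [0.9832 0.1822 0.0084] F [ 0.8588 -0.0309  0.0696] q [ 0.0392  0.6367  1.9261  1.048   1.0713 -0.9165] t 9.2
465 0.04651077575828522 ((541.1276245117188, -142.4680938720703), (125.71900177001953, 136.68154907226562), 71.22265625)
10 [ 0.5369 -0.1112  0.25  ] 0.34874249412501723
30 [ 0.5297 -0.1139  0.25  ] 0.34874249412501723
-20 [ 0.5484 -0.112   0.25  ] 0.34874249412501723
0 [ 0.5408 -0.1108  0.25  ] 0.34874249412501723
```

Run:
```python
from h import *
p,M,o=pose()
twist([.548,-.112,.25],toolR(-20),None,(p+[0,0,.1],M))
```

```text
14 rows of [-0.596  0.22   0.951  0.41  -0.701  0.184]
```

Call:
carry_out:
  increments:
    - [-0.64,0,-0.768,0,0,0,-1]
    - [-0.64,0,-0.768,0,0,0,-1]
    - [-0.64,0,-0.768,0,0,0,-1]
    - [-0.64,0,-0.768,0,0,0,-1]

```text
clock: 9.53
position: [0.4893, 0.2692, 0.2166]
ee_rot: [1.625, 1.957, -0.585]
wrist_force: [0.0, 0.2, -0.2]
opening: 0.0878
```

Call:
carry_out:
  increments:
    - [-0.596,0.22,0.951,0.41,-0.701,0.184,-1]
    - [-0.596,0.22,0.951,0.41,-0.701,0.184,-1]
    - [-0.596,0.22,0.951,0.41,-0.701,0.184,-1]
    - [-0.596,0.22,0.951,0.41,-0.701,0.184,-1]
    - [-0.596,0.22,0.951,0.41,-0.701,0.184,-1]
    - [-0.596,0.22,0.951,0.41,-0.701,0.184,-1]
    - [-0.596,0.22,0.951,0.41,-0.701,0.184,-1]

```text
clock: 10.12
position: [0.5418, 0.0787, 0.189]
ee_rot: [1.579, 1.514, -1.07]
wrist_force: [0.6, 1.1, -0.1]
opening: 0.088
```

Run:
```python
from h import *
say(); twist([.548,-.112,.25],toolR(-20))
```

```text
p [0.5418 0.0787 0.189 ] x [-0.0207  0.4246 -0.9051] y [ 0.9949 -0.0803 -0.0605] F [ 0.5769  1.1453 -0.1225] q [-0.1176  0.3991  1.8422  0.5081  1.0388 -0.3159] t 10.12
7 rows of [-0.614  0.233  0.952  0.411 -0.695  0.192]
```

Call:
carry_out:
  increments:
    - [-0.614,0.233,0.952,0.411,-0.695,0.192,-1]
    - [-0.614,0.233,0.952,0.411,-0.695,0.192,-1]
    - [-0.614,0.233,0.952,0.411,-0.695,0.192,-1]
    - [-0.614,0.233,0.952,0.411,-0.695,0.192,-1]
    - [-0.614,0.233,0.952,0.411,-0.695,0.192,-1]
    - [-0.614,0.233,0.952,0.411,-0.695,0.192,-1]
    - [-0.614,0.233,0.952,0.411,-0.695,0.192,-1]
    - [0,0,0,0,0,0,-1]

```text
clock: 10.78
position: [0.5497, -0.113, 0.2524]
ee_rot: [1.463, 1.02, -1.458]
wrist_force: [0.5, 0.6, 0.8]
opening: 0.0878
```

Run:
```python
from h import *
say()
c=optics.camera_info("wrist"); im,d=optics.get_image("wrist"); cv2.imwrite("pics/w4.png",im[:,:,::-1]); W=pts(d,c); np.save("pics/w4W.npy",W)
m=(W[...,2]>.073)&(W[...,2]<.083)&(np.hypot(W[...,0]-.541,W[...,1]+.133)<.06)
q=W[m]; print(m.sum(),q.mean(0),q.min(0),q.max(0))
```

```text
p [ 0.5497 -0.113   0.2524] x [ 0.0044 -0.0012 -1.    ] y [ 0.9397 -0.342   0.0045] F [0.5389 0.5568 0.7667] q [-0.2238  0.2935  1.749  -0.0002  1.0945  0.1254] t 10.78
2819 [ 0.5425 -0.1365  0.0774] [ 0.5038 -0.176   0.073 ] [ 0.5803 -0.0994  0.0805]
```

View pics/w4.png

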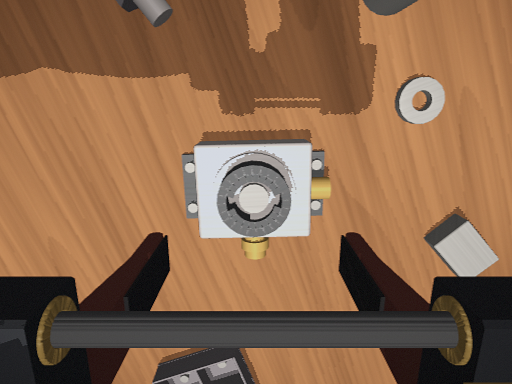

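Run:
```python
from h import *
im=cv2.imread("pics/w4.png"); W=np.load("pics/w4W.npy")
cv2.imwrite("pics/w4c.png",cv2.resize(im[150:250,205:305],None,fx=6,fy=6,interpolation=cv2.INTER_CUBIC))
m=(W[...,2]>.0735)&(W[...,2]<.083)&(np.hypot(W[...,0]-.541,W[...,1]+.133)<.06)
cn,_=cv2.findContours(m.astype(np.uint8),cv2.RETR_CCOMP,cv2.CHAIN_APPROX_NONE)
for c in cn:
    if len(c)<40: continue
    u=c[:,0,:]; P=W[u[:,1],u[:,0],:2]; P=P[~np.isnan(P).any(1)]
    e=cv2.minEnclosingCircle((P*1000).astype(np.float32)); 
    A=np.c_[2*P,np.ones(len(P))]; s=np.linalg.lstsq(A,(P**2).sum(1),rcond=None)[0]; print(len(c),'enclosing',e,'fit',s[:2],np.sqrt(s[2]+s[:2]@s[:2]))
c0=np.array([.542,-.137])
d=W[...,:2]-c0; r=np.hypot(d[...,0],d[...,1]); a=np.degrees(np.arctan2(d[...,1],d[...,0]))
k=(r>.0225)&(r<.0275)&~np.isnan(W[...,2])
for b in range(-180,180,8):
    kk=k&(a>=b)&(a<b+8); print(b+4,kk.sum(),np.round(np.median(W[kk][:,2]),4),np.round(W[kk][:,2].min(),4), end=' | ')
```

```text
207 enclosing ((541.5762939453125, -137.8068084716797), 38.776710510253906) fit [ 0.5421 -0.1375] 0.03778236709585558
147 enclosing ((542.35791015625, -136.7987518310547), 29.143835067749023) fit [ 0.5421 -0.1374] 0.02375700242096835
-176 38 0.0728 0.0493 | -168 16 0.0775 0.0763 | -160 16 0.0775 0.0488 | -152 17 0.0774 0.049 | -144 17 0.0776 0.0487 | -136 16 0.0777 0.0498 | -128 19 0.0774 0.0494 | -120 19 0.0773 0.0492 | -112 29 0.0768 0.0478 | -104 28 0.0769 0.0484 | -96 29 0.0761 0.048 | -88 28 0.0737 0.0485 | -80 27 0.0761 0.0482 | -72 28 0.0768 0.0484 | -64 28 0.0762 0.049 | -56 24 0.0768 0.0482 | -48 25 0.0772 0.0488 | -40 30 0.077 0.0487 | -32 28 0.0606 0.0483 | -24 9 0.0497 0.0482 |
  return _methods._mean(a, axis=axis, dtype=dtype,
  ret = ret.dtype.type(ret / rcount)
Traceback (most recent call last):
ValueError: zero-size array to reduction operation minimum which has no identity
```

View pics/w4c.png

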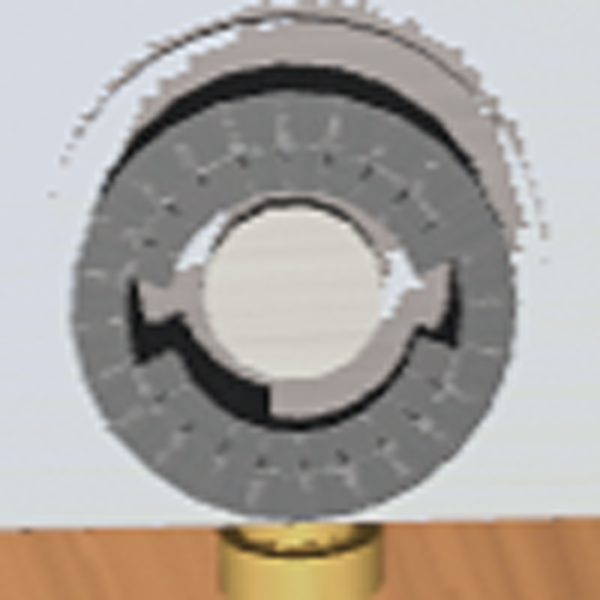

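Run:
```python
from h import *
W=np.load("pics/w4W.npy"); c=optics.camera_info("wrist"); K=c['mtx']; Rc=R.from_rotvec(c['orientation']).as_matrix()
v,u=np.mgrid[150:250:.25,205:305:.25]
ray=np.stack([(u-K[0,2])/K[0,0],(v-K[1,2])/K[1,1],np.ones_like(u)],-1)@Rc.T
s=(.0775-c['position'][2])/ray[...,2]; P=c['position'][:2]+s[...,None]*ray[...,:2]
z=cv2.remap(np.nan_to_num(W[...,2]).astype(np.float32),u.astype(np.float32),v.astype(np.float32),cv2.INTER_NEAREST)
rim=(z>.0745)
d=P-np.array([.5421,-.1374]); r=np.hypot(d[...,0],d[...,1]); a=np.degrees(np.arctan2(d[...,1],d[...,0]))
o=~rim&(r<.034)&(r>.0235)&(r<.0285)
for lo,hi in [(-70,30),(110,180),]:
    pass
for nm,k in dict(A=o&(abs(a)<70),B=o&(abs(a)>110)).items():
    for b0 in (.0235,.025,.0265):
        kk=k&(r>b0)&(r<b0+.0015); aa=a[kk]; aa=np.where(nm=='B',(aa%360)-180,aa); 
        print(nm,b0,kk.sum(),aa.mean() if len(aa) else None,np.percentile(aa,[0,5,50,95,100]) if len(aa) else None)
# outer fit on plane projected
```

```text
A 0.0235 316 -8.61477451608465 [-27.1321 -25.621  -10.4204   5.727   60.9132]
A 0.025 323 -12.197950599749893 [-62.5177 -26.0889 -11.0362   3.4807   5.4148]
A 0.0265 130 -10.021556383882453 [-62.946  -61.4374  -3.2212   3.0115   4.0122]
B 0.0235 310 -25.94268450150949 [-69.6018 -64.3453 -24.8827  -9.3582  55.0687]
B 0.025 279 -17.606247160254746 [-35.0897 -33.6629 -21.0525  52.6275  55.3846]
B 0.0265 298 -21.006070540189523 [-35.8749 -34.2389 -21.5625  -8.5292  56.6588]
```

Run:
```python
from h import *
im=cv2.imread("pics/w4.png"); c=optics.camera_info("wrist"); K=c['mtx']; Rc=R.from_rotvec(c['orientation']).as_matrix()
g=cv2.cvtColor(im,cv2.COLOR_BGR2GRAY)[140:260,195:315]; S=8
G=cv2.resize(g,None,fx=S,fy=S,interpolation=cv2.INTER_LINEAR)
m=((G>88)&(G<146)).astype(np.uint8)
m=cv2.morphologyEx(m,cv2.MORPH_CLOSE,np.ones((9,9))); 
n,l,st,_=cv2.connectedComponentsWithStats(m); 
k=l[int((202-140)*S),int((275-195+8)*S)]; print(k,st[k]); m=(l==k).astype(np.uint8)
m=cv2.morphologyEx(m,cv2.MORPH_OPEN,np.ones((13,13)))
cv2.imwrite("pics/w4m.png",cv2.resize(m*255,(600,600)))
cn,h=cv2.findContours(m,cv2.RETR_CCOMP,cv2.CHAIN_APPROX_NONE)
for q in cn:
    if len(q)<400: continue
    uu=(q[:,0,0]+.5)/S-.5+195; vv=(q[:,0,1]+.5)/S-.5+140
    ray=np.stack([(uu-K[0,2])/K[0,0],(vv-K[1,2])/K[1,1],np.ones_like(uu)],-1)@Rc.T
    P=c['position'][:2]+((.078-c['position'][2])/ray[:,2])[:,None]*ray[:,:2]
    P0=P
    for it in range(4):
        A=np.c_[2*P,np.ones(len(P))]; s=np.linalg.lstsq(A,(P**2).sum(1),rcond=None)[0]; ce=s[:2]; r=np.sqrt(s[2]+ce@ce)
        dd=np.hypot(*(P0-ce).T); P=P0[abs(dd-r)<.0015] if it>0 else P0[dd<.0235] if r<.03 else P0
    a=np.degrees(np.arctan2(*(P0-ce).T[::-1]))
    print(len(q),ce,r,len(P))
    if r<.03:
        k=dd>.0255
        for sgn,kk in (('A',k&(abs(a)<90)),('B',k&(abs(a)>90))):
            aa=a[kk] if sgn=='A' else a[kk]%360-180
            print(sgn,aa.min(),aa.max(),(aa.min()+aa.max())/2, (P0[kk]).mean(0))
```

```text
3 [   177    159    590    620 181571]
1706 [ 0.5419 -0.1347] 0.03753627603382564 1663
1278 [ 0.5415 -0.1349] 0.02134306701387781 678
A -32.92170715114483 -1.2302586349443574 -17.075982893044593 [ 0.5679 -0.1432]
B -32.056104399302995 0.14992420238525028 -15.953090098458873 [ 0.5152 -0.1272]
```

View pics/w4m.png

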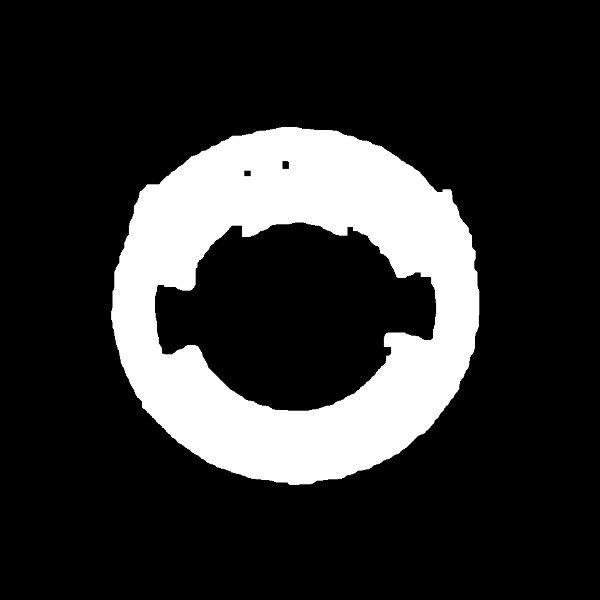

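Run:
```python
from h import *
twist([.4765,.343,.2],toolR(10.7))
```

```text
19 rows of [ 0.109 -0.245 -0.949 -0.322 -0.002 -0.002]
```

Call:
carry_out:
  increments:
    - [0.109,-0.245,-0.949,-0.322,0,0,-1]
    - [0.109,-0.245,-0.949,-0.322,0,0,-1]
    - [0.109,-0.245,-0.949,-0.322,0,0,-1]
    - [0.109,-0.245,-0.949,-0.322,0,0,-1]
    - [0.109,-0.245,-0.949,-0.322,0,0,-1]
    - [0.109,-0.245,-0.949,-0.322,0,0,-1]
    - [0.109,-0.245,-0.949,-0.322,0,0,-1]
    - [0.109,-0.245,-0.949,-0.322,0,0,-1]

```text
clock: 11.5
position: [0.5465, 0.0868, 0.2273]
ee_rot: [1.299, 1.155, -1.296]
wrist_force: [0.4, 0.6, 0.1]
opening: 0.0876
```

Call:
carry_out:
  increments:
    - [0.109,-0.245,-0.949,-0.322,0,0,-1]
    - [0.109,-0.245,-0.949,-0.322,0,0,-1]
    - [0.109,-0.245,-0.949,-0.322,0,0,-1]
    - [0.109,-0.245,-0.949,-0.322,0,0,-1]
    - [0.109,-0.245,-0.949,-0.322,0,0,-1]
    - [0.109,-0.245,-0.949,-0.322,0,0,-1]
    - [0.109,-0.245,-0.949,-0.322,0,0,-1]
    - [0.109,-0.245,-0.949,-0.322,0,0,-1]

```text
clock: 12.17
position: [0.5015, 0.2769, 0.2059]
ee_rot: [1.133, 1.261, -1.132]
wrist_force: [1.4, 1.1, 0.5]
opening: 0.088
```

Call:
carry_out:
  increments:
    - [0.109,-0.245,-0.949,-0.322,0,0,-1]
    - [0.109,-0.245,-0.949,-0.322,0,0,-1]
    - [0.109,-0.245,-0.949,-0.322,0,0,-1]
    - [0,0,0,0,0,0,-1]
    - [0,0,0,0,0,0,-1]

```text
clock: 12.58
position: [0.4742, 0.3442, 0.198]
ee_rot: [1.069, 1.296, -1.069]
wrist_force: [-0.1, 0.2, -0.5]
opening: 0.0876
```

Run:
```python
from h import *
say()
c=optics.camera_info("wrist"); im,d=optics.get_image("wrist"); cv2.imwrite("pics/w5.png",im[:,:,::-1]); W=pts(d,c)
m=(W[...,2]>.074)&(W[...,2]<.09)&(np.hypot(W[...,0]-.475,W[...,1]-.344)<.045)
q=W[m]; print(m.sum(),q.mean(0)); A=np.c_[q[:,:2],np.ones(len(q))]; s=np.linalg.lstsq(A,q[:,2],rcond=None)[0]; print('slope',s)
K=c['mtx']; Rc=R.from_rotvec(c['orientation']).as_matrix()
v,u=np.where(m); ray=np.stack([(u-K[0,2])/K[0,0],(v-K[1,2])/K[1,1],np.ones(len(u))],-1)@Rc.T
P=c['position'][:2]+((.08-c['position'][2])/ray[:,2])[:,None]*ray[:,:2]
print(cv2.minAreaRect((P*1000).astype(np.float32)),P.mean(0))
print(cv2.minAreaRect((q[:,:2]*1000).astype(np.float32)))
```

```text
p [0.4742 0.3442 0.198 ] x [-0.0023  0.002  -1.    ] y [ 0.9821  0.1884 -0.0019] F [-0.143   0.206  -0.5414] q [0.606  0.3961 1.7376 0.0034 1.0087 0.4147] t 12.58
2854 [0.4769 0.343  0.0802]
slope [ 0.0019 -0.012   0.0835]
((477.04986572265625, 342.53997802734375), (49.42349624633789, 50.6181640625), 10.868681907653809) [0.477  0.3429]
((477.1983642578125, 341.8182067871094), (49.59342956542969, 50.62345504760742), 10.726354598999023)
```

View pics/w5.png

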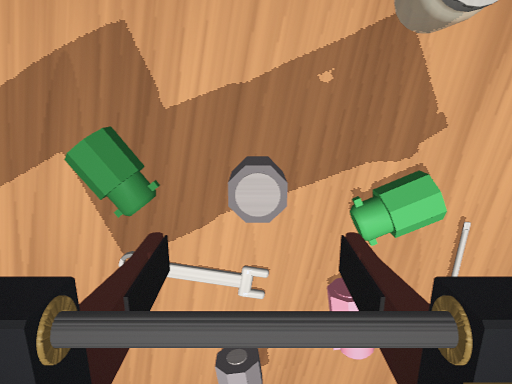

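Run:
```python
from h import *
p,M,o=pose()
twist([.477,.3425,.1],toolR(10.8),5); twist([.477,.3425,.043],toolR(10.8),3,(np.array([.477,.3425,.1]),toolR(10.8)))
```

```text
5 rows of [ 0.787  0.016  0.01  -0.001 -0.005  0.003]
3 rows of [0.76 0.   0.   0.   0.   0.  ]
```

Call:
carry_out:
  increments:
    - [0.787,0.016,0.01,0,-0.005,0.003,-1]
    - [0.787,0.016,0.01,0,-0.005,0.003,-1]
    - [0.787,0.016,0.01,0,-0.005,0.003,-1]
    - [0.787,0.016,0.01,0,-0.005,0.003,-1]
    - [0.787,0.016,0.01,0,-0.005,0.003,-1]
    - [0,0,0,0,0,0,-1]
    - [0,0,0,0,0,0,-1]

```text
clock: 13.22
position: [0.478, 0.341, 0.1003]
ee_rot: [1.071, 1.29, -1.072]
wrist_force: [0.2, -0.7, 1.1]
opening: 0.0876
```

Run:
```python
from h import *
say(); twist([.477,.3425,.043],toolR(10.8),3)
```

```text
p [0.478  0.341  0.1003] x [ 0.    -0.001 -1.   ] y [ 0.983   0.1839 -0.0001] F [ 0.1841 -0.6531  1.1027] q [ 0.5998  0.5323  1.7898 -0.0011  0.82    0.4156] t 13.22
3 rows of [ 0.764 -0.01  -0.023 -0.014  0.004  0.001]
```

Call:
carry_out:
  increments:
    - [0.764,-0.01,-0.02,0,0,0,-1]
    - [0.764,-0.01,-0.02,0,0,0,-1]
    - [0.764,-0.01,-0.02,0,0,0,-1]
    - [0,0,0,0,0,0,-1]
    - [0,0,0,0,0,0,-1]

```text
clock: 13.63
position: [0.4779, 0.3434, 0.0445]
ee_rot: [1.073, 1.29, -1.07]
wrist_force: [-0.6, 0.7, 0.9]
opening: 0.0882
```

Run:
```python
from h import *
say();
```

```text
p [0.4779 0.3434 0.0445] x [ 0.0023  0.0003 -1.    ] y [0.9828 0.1846 0.0023] F [-0.5968  0.7032  0.8986] q [ 0.6034  0.6205  1.8038 -0.0016  0.7152  0.419 ] t 13.63
```

Call:
carry_out:
  increments:
    - [0,0,0,0,0,0,1]
    - [0,0,0,0,0,0,1]
    - [0,0,0,0,0,0,1]
    - [0,0,0,0,0,0,1]
    - [0,0,0,0,0,0,1]
    - [0,0,0,0,0,0,1]
    - [0,0,0,0,0,0,1]
    - [0,0,0,0,0,0,1]
  force: 40

```text
clock: 14.3
position: [0.4777, 0.3437, 0.0442]
ee_rot: [1.072, 1.29, -1.069]
wrist_force: [-0.7, 0.5, 4.0]
opening: 0.0499
```

Run:
```python
from h import *
p,M,o=say(); print(o['opening'])
im,d=optics.get_image("wrist"); cv2.imwrite("pics/w6.png",im[:,:,::-1])
# target above mouth: lift to .17+ then go
twist([.5417,-.1348,.185],toolR(-16.5),None,(p+[0,0,.14],M))
```

```text
p [0.4777 0.3437 0.0442] x [ 0.0027  0.0004 -1.    ] y [0.9827 0.1851 0.0027] F [-0.6957  0.4761  3.9593] q [ 0.604   0.6209  1.8042 -0.0018  0.714   0.4193] t 14.3
0.04989865281615121
20 rows of [-0.001  0.167  0.96   0.272 -0.    -0.002]
```

View pics/w6.png

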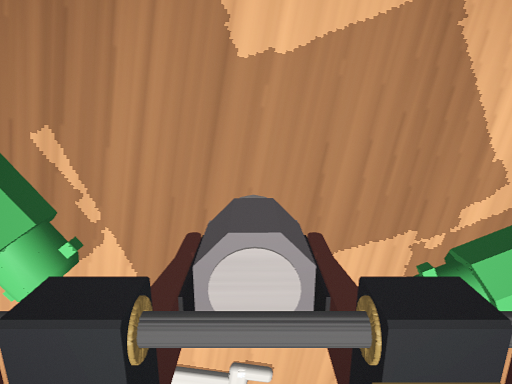

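Call:
carry_out:
  increments:
    - [-0.93,0,0,0,0,0,1]
    - [-0.93,0,0,0,0,0,1]
    - [-0.93,0,0,0,0,0,1]
    - [-0.93,0,0,0,0,0,1]
    - [-0.93,0,0,0,0,0,1]
    - [-0.93,0,0,0,0,0,1]
    - [0,0,0,0,0,0,1]

```text
clock: 14.93
position: [0.4793, 0.3449, 0.1875]
ee_rot: [1.078, 1.288, -1.063]
wrist_force: [1.8, -0.2, -1.4]
opening: 0.0498
```

Call:
carry_out:
  increments:
    - [0,0.167,0.96,0.272,0,0,1]
    - [0,0.167,0.96,0.272,0,0,1]
    - [0,0.167,0.96,0.272,0,0,1]
    - [0,0.167,0.96,0.272,0,0,1]
    - [0,0.167,0.96,0.272,0,0,1]
    - [0,0.167,0.96,0.272,0,0,1]
    - [0,0.167,0.96,0.272,0,0,1]
    - [0,0.167,0.96,0.272,0,0,1]

```text
clock: 15.6
position: [0.5296, 0.1549, 0.1818]
ee_rot: [1.213, 1.206, -1.212]
wrist_force: [0.0, -0.2, -1.5]
opening: 0.0499
```

Call:
carry_out:
  increments:
    - [0,0.167,0.96,0.272,0,0,1]
    - [0,0.167,0.96,0.272,0,0,1]
    - [0,0.167,0.96,0.272,0,0,1]
    - [0,0.167,0.96,0.272,0,0,1]
    - [0,0.167,0.96,0.272,0,0,1]
    - [0,0.167,0.96,0.272,0,0,1]
    - [0,0.167,0.96,0.272,0,0,1]
    - [0,0.167,0.96,0.272,0,0,1]

```text
clock: 16.27
position: [0.546, -0.0388, 0.1818]
ee_rot: [1.352, 1.111, -1.351]
wrist_force: [0.5, 0.4, -2.1]
opening: 0.0497
```

Run:
```python
from h import *
p,M,o=say(); 
c=optics.camera_info("wrist"); im,d=optics.get_image("wrist"); cv2.imwrite("pics/w7.png",im[:,:,::-1])
W=pts(d,c); zt=p[2]+.0108+.025
m=(abs(W[...,2]-zt)<.006)&(np.hypot(*(W[...,:2]-p[:2]).transpose(2,0,1))<.045); q=W[m]; A=np.c_[q[:,:2]-p[:2],np.ones(len(q))]
print(m.sum(),zt,'slope',np.linalg.lstsq(A,q[:,2],rcond=None)[0],cv2.minAreaRect((q[:,:2]*1000).astype(np.float32)))
tgt=np.array([.5417,-.1348,.14])-.001*toolR(-16.5)[:,2]; print(tgt)
twist([tgt[0],tgt[1],.184],toolR(-16.5))
```

```text
p [ 0.546  -0.0388  0.1818] x [ 0.0006  0.0005 -1.    ] y [ 0.9811 -0.1936  0.0005] F [ 0.5436  0.439  -2.1455] q [-0.093   0.363   1.8351  0.0006  0.9429  0.1015] t 16.27
9814 0.2176013202080333 slope [-0.0154 -0.0529  0.2183] ((547.6461181640625, -32.998451232910156), (36.52571487426758, 72.15190887451172), 78.10592651367188)
[ 0.542  -0.1338  0.14  ]
4 rows of [-0.021  0.171  0.902  0.259  0.003 -0.003]
```

View pics/w7.png

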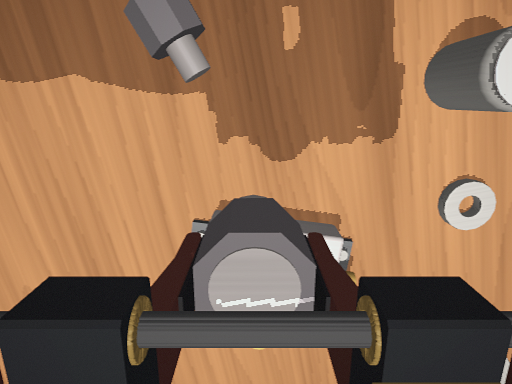

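Call:
carry_out:
  increments:
    - [0,0.171,0.902,0.259,0,0,1]
    - [0,0.171,0.902,0.259,0,0,1]
    - [0,0.171,0.902,0.259,0,0,1]
    - [0,0.171,0.902,0.259,0,0,1]
    - [0,0,0,0,0,0,1]
    - [0,0,0,0,0,0,1]

```text
clock: 16.82
position: [0.5423, -0.1299, 0.182]
ee_rot: [1.418, 1.06, -1.416]
wrist_force: [-1.1, -0.4, -2.5]
opening: 0.0498
```

Run:
```python
from h import *
p,M,o=say(); 
twist([.542,-.1338,.135],toolR(-16.5),3)
```

```text
p [ 0.5423 -0.1299  0.182 ] x [ 0.0008  0.001  -1.    ] y [ 0.9594 -0.2821  0.0005] F [-1.1447 -0.4057 -2.5179] q [-0.2571  0.3769  1.8125  0.0014  0.9517  0.028 ] t 16.82
3 rows of [ 0.627  0.011  0.051  0.008 -0.004 -0.002]
```

Call:
carry_out:
  increments:
    - [0.627,0.01,0.05,0.008,-0.004,0,1]
    - [0.627,0.01,0.05,0.008,-0.004,0,1]
    - [0.627,0.01,0.05,0.008,-0.004,0,1]
    - [0,0,0,0,0,0,1]
    - [0,0,0,0,0,0,1]

```text
clock: 17.23
position: [0.542, -0.132, 0.1353]
ee_rot: [1.416, 1.061, -1.416]
wrist_force: [0.5, -0.2, -1.4]
opening: 0.0498
```

Run:
```python
from h import *
p,M,o=say(); 
twist([.542,-.1338,.13],toolR(-16.5),1)
p,M,o=say();
```

```text
p [ 0.542  -0.132   0.1353] x [-0.0005  0.0003 -1.    ] y [ 0.9596 -0.2813 -0.0006] F [ 0.5407 -0.2245 -1.3927] q [-0.2603  0.4442  1.8401  0.0002  0.8579  0.0247] t 17.23
1 rows of [ 0.21   0.021  0.069  0.032 -0.002  0.006]
p [ 0.542  -0.132   0.1353] x [-0.0005  0.0003 -1.    ] y [ 0.9596 -0.2813 -0.0006] F [ 0.5407 -0.2245 -1.3927] q [-0.2603  0.4442  1.8401  0.0002  0.8579  0.0247] t 17.23
```

Call:
carry_out:
  increments:
    - [0.2,0.02,0.07,0,0,0,1]
    - [0,0,0,0,0,0,1]
    - [0,0,0,0,0,0,1]

```text
clock: 17.48
position: [0.5432, -0.1349, 0.1318]
ee_rot: [1.418, 1.058, -1.414]
wrist_force: [-0.2, -0.2, -2.4]
opening: 0.0499
```

Run:
```python
from h import *
p,M,o=say(); 
twist([.542,-.1338,.12],toolR(-16.5),1)
im,d=optics.get_image("scene"); cv2.imwrite("pics/s8.png",cv2.resize(im[110:230,150:270,::-1],None,fx=5,fy=5,interpolation=cv2.INTER_CUBIC))
```

```text
p [ 0.5432 -0.1349  0.1318] x [ 0.003  -0.0008 -1.    ] y [ 0.9594 -0.2821  0.0031] F [-0.2131 -0.183  -2.3662] q [-0.2646  0.4502  1.8403  0.      0.8479  0.0213] t 17.48
1 rows of [ 0.473 -0.059 -0.027  0.023 -0.001 -0.036]
```

View pics/s8.png

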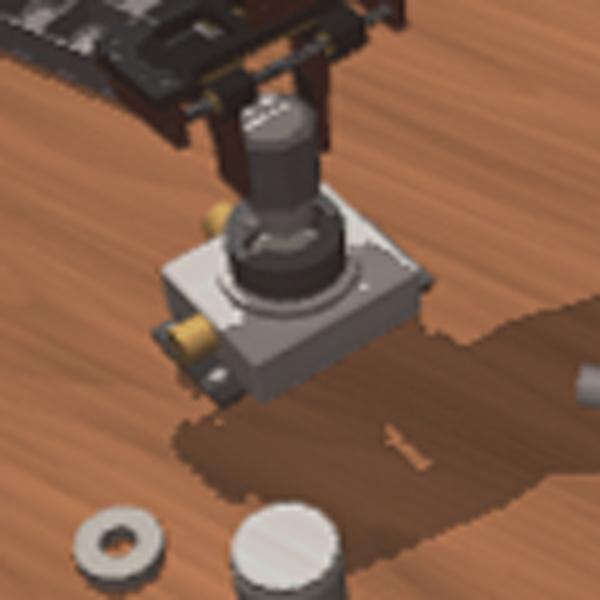

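Call:
carry_out:
  increments:
    - [0.2,-0.03,-0.02,0,0,-0.02,1]
    - [0.2,-0.02,0,0,0,-0.02,1]
    - [0,0,0,0,0,0,1]
    - [0,0,0,0,0,0,1]

```text
clock: 17.87
position: [0.5415, -0.1341, 0.121]
ee_rot: [1.416, 1.062, -1.418]
wrist_force: [-0.1, 0.5, -1.8]
opening: 0.0497
```

Run:
```python
from h import *
p,M,o=say(); 
twist([.542,-.1338,.112],toolR(-16.5),1)
```

```text
p [ 0.5415 -0.1341  0.121 ] x [-0.002   0.0006 -1.    ] y [ 0.9593 -0.2823 -0.002 ] F [-0.1067  0.502  -1.8446] q [-0.264   0.4664  1.8463  0.      0.831   0.0221] t 17.87
1 rows of [ 0.358  0.019 -0.016  0.02   0.     0.023]
```

Call:
carry_out:
  increments:
    - [0.12,0,0,0.02,0,0.02,1]
    - [0.12,0,0,0,0,0,1]
    - [0,0,0,0,0,0,1]

```text
clock: 18.12
position: [0.5422, -0.1347, 0.1151]
ee_rot: [1.418, 1.057, -1.417]
wrist_force: [1.5, -3.1, -3.0]
opening: 0.05
```

Call:
carry_out:
  increments:
    - [0.1,0,0,0,0,0,1]
    - [0,0,0,0,0,0,1]

```text
clock: 18.28
position: [0.5422, -0.1347, 0.1128]
ee_rot: [1.418, 1.057, -1.417]
wrist_force: [2.0, -5.1, -2.2]
opening: 0.0499
```

Call:
carry_out:
  increments:
    - [0.1,0,0,0,0,0,1]
    - [0,0,0,0,0,0,1]

```text
clock: 18.45
position: [0.5422, -0.1347, 0.1103]
ee_rot: [1.418, 1.057, -1.417]
wrist_force: [0.9, -6.0, -1.3]
opening: 0.05
```

Call:
carry_out:
  increments:
    - [0.04,0.01,0.04,0,0,0,1]
    - [0,0,0,0,0,0,1]

```text
clock: 18.62
position: [0.5421, -0.135, 0.1095]
ee_rot: [1.419, 1.058, -1.417]
wrist_force: [1.2, -1.4, -0.0]
opening: 0.05
```

Call:
carry_out:
  increments:
    - [0.1,0,0,0,0,0,1]
    - [0,0,0,0,0,0,1]

```text
clock: 18.78
position: [0.5421, -0.1351, 0.1069]
ee_rot: [1.419, 1.058, -1.417]
wrist_force: [0.9, -1.1, 3.8]
opening: 0.0501
```

Run:
```python
from h import *
p,M,o=say(); print(o['wrist_torque'])
```

```text
p [ 0.5421 -0.1351  0.1069] x [ 0.0013 -0.0001 -1.    ] y [ 0.9588 -0.284   0.0013] F [ 0.9194 -1.1048  3.7928] q [-0.2656  0.488   1.8529  0.0003  0.7993  0.0221] t 18.78
[-0.4376 -0.2567 -0.0227]
```

Call:
carry_out:
  increments:
    - [0.1,0,0,0,0,0,1]
    - [0,0,0,0,0,0,1]

```text
clock: 18.95
position: [0.5421, -0.1351, 0.1044]
ee_rot: [1.419, 1.058, -1.417]
wrist_force: [0.7, 0.7, 4.2]
opening: 0.0503
```

Call:
carry_out:
  increments:
    - [0.1,0,0,0,0,0,1]
    - [0,0,0,0,0,0,1]

```text
clock: 19.12
position: [0.5421, -0.1351, 0.1021]
ee_rot: [1.419, 1.058, -1.417]
wrist_force: [0.3, -1.3, 6.2]
opening: 0.0503
```

Call:
carry_out:
  increments:
    - [0.1,0,0,0,0,0,1]
    - [0,0,0,0,0,0,1]

```text
clock: 19.28
position: [0.5422, -0.1351, 0.0998]
ee_rot: [1.419, 1.058, -1.417]
wrist_force: [-0.6, -0.5, 8.3]
opening: 0.0498
```

Call:
carry_out:
  increments:
    - [0.1,0,0,0,0,0,1]
    - [0,0,0,0,0,0,1]

```text
clock: 19.45
position: [0.5422, -0.1351, 0.0975]
ee_rot: [1.419, 1.058, -1.417]
wrist_force: [-2.0, -0.6, 11.5]
opening: 0.0501
```

Call:
carry_out:
  increments:
    - [0.06,0,0,0,0,0,1]
    - [0,0,0,0,0,0,1]

```text
clock: 19.62
position: [0.5422, -0.1351, 0.0962]
ee_rot: [1.419, 1.058, -1.417]
wrist_force: [-0.9, -0.3, 12.2]
opening: 0.0502
```

Call:
carry_out:
  increments:
    - [0.04,0,0,0,0,0,1]
    - [0,0,0,0,0,0,1]

```text
clock: 19.78
position: [0.5421, -0.1351, 0.096]
ee_rot: [1.419, 1.058, -1.417]
wrist_force: [-3.9, -0.0, 19.4]
opening: 0.0503
```

Call:
carry_out:
  increments:
    - [0.04,0,0,0,0,0,1]
    - [0,0,0,0,0,0,1]

```text
clock: 19.95
position: [0.5421, -0.1351, 0.0958]
ee_rot: [1.419, 1.058, -1.417]
wrist_force: [-7.0, 1.3, 27.4]
opening: 0.0499
```

Call:
carry_out:
  increments:
    - [-0.08,0,0,0,0,0,1]
    - [0,0.003,0,0.8,0,0,1]
    - [0,0.003,0,0.8,0,0,1]
    - [0,0.003,0,0.8,0,0,1]
    - [0,0.003,0,0.8,0,0,1]
    - [0,0,0,0,0,0,1]

```text
clock: 20.45
position: [0.5427, -0.1353, 0.0965]
ee_rot: [1.617, 0.881, -1.614]
wrist_force: [-1.1, -0.8, 12.1]
opening: 0.05
```

Run:
```python
from h import *
p,M,o=say(); print(o['wrist_torque'],np.degrees(np.arctan2(M[1,1],M[0,1])),'F tool',M.T@o['wrist_force'])
```

```text
p [ 0.5427 -0.1353  0.0965] x [ 0.002  -0.0003 -1.    ] y [ 0.8414 -0.5404  0.0019] F [-1.0626 -0.7661 12.1173] q [-0.2657  0.505   1.8562  0.0003  0.7784  0.305 ] t 20.45
[-0.18    0.1899 -0.0359] -32.70998613357222 F tool [-12.1192  -0.4577   1.2089]
```

Call:
carry_out:
  increments:
    - [0,0.003,0,0.9,0,0,1]
    - [0,0.003,0,0.9,0,0,1]
    - [0,0.003,0,0.9,0,0,1]
    - [0,0.003,0,0.9,0,0,1]
    - [0,0.003,0,0.9,0,0,1]
    - [0,0.003,0,0.9,0,0,1]
    - [0,0.003,0,0.9,0,0,1]
    - [0,0,0,0,0,0,1]

```text
clock: 21.12
position: [0.5428, -0.1356, 0.0964]
ee_rot: [1.973, 0.45, -1.97]
wrist_force: [-2.0, -0.2, 11.7]
opening: 0.0496
```

Run:
```python
from h import *
p,M,o=say(); print(o['wrist_torque'],np.degrees(np.arctan2(M[1,1],M[0,1])),'F tool',M.T@o['wrist_force'])
```

```text
p [ 0.5428 -0.1356  0.0964] x [ 0.0015 -0.0002 -1.    ] y [ 0.4346 -0.9006  0.0009] F [-1.9609 -0.2358 11.7151] q [-0.2662  0.5056  1.8554  0.0003  0.7791  0.8548] t 21.12
[-0.2359  0.42   -0.0832] -64.2389035059754 F tool [-11.718   -0.6299   1.8538]
```

Call:
carry_out:
  increments:
    - [0,0.003,0,0.9,0,0,1]
    - [0,0.003,0,0.9,0,0,1]
    - [0,0.003,0,0.9,0,0,1]
    - [0,0.003,0,0.9,0,0,1]
    - [0,0.003,0,0.9,0,0,1]
    - [0,0.003,0,0.9,0,0,1]
    - [0,0.003,0,0.9,0,0,1]
    - [0,0,0,0,0,0,1]

```text
clock: 21.78
position: [0.5429, -0.136, 0.0963]
ee_rot: [-2.171, 0.109, 2.169]
wrist_force: [-1.5, 0.6, 12.2]
opening: 0.05
```

Run:
```python
from h import *
p,M,o=say(); print(o['wrist_torque'],np.degrees(np.arctan2(M[1,1],M[0,1])),'F tool',M.T@o['wrist_force'])
```

```text
p [ 0.5429 -0.136   0.0963] x [ 0.0013 -0.0001 -1.    ] y [-0.0999 -0.995  -0.    ] F [-1.494   0.6121 12.1555] q [-0.2669  0.5059  1.8549  0.0003  0.7795  1.4037] t 21.78
[-0.1029  0.4454 -0.0583] -95.73444196262128 F tool [-12.1575  -0.46     1.5318]
```

Call:
carry_out:
  increments:
    - [0,0.003,0,0.6,0,0,1]
    - [0,0.003,0,0.6,0,0,1]
    - [0,0,0,0,0,0,1]

```text
clock: 22.03
position: [0.5429, -0.1362, 0.0964]
ee_rot: [-2.116, 0.216, 2.113]
wrist_force: [-1.5, 1.2, 12.0]
opening: 0.0498
```

Run:
```python
from h import *
p,M,o=say(); print(o['wrist_torque'],np.degrees(np.arctan2(M[1,1],M[0,1])),'F tool',M.T@o['wrist_force'])
```

```text
p [ 0.5429 -0.1362  0.0964] x [ 0.0014 -0.0001 -1.    ] y [-0.2019 -0.9794 -0.0001] F [-1.5308  1.1681 11.9711] q [-0.2672  0.5059  1.8548  0.0003  0.7795  1.5067] t 22.03
[-0.0555  0.4128 -0.0442] -101.65012084950277 F tool [-11.9733  -0.8366   1.7186]
```

Call:
carry_out:
  increments:
    - [0,0.002,0,0.4,0,0,1]
    - [0,0.002,0,0.4,0,0,1]
    - [0,0,0,0,0,0,1]

```text
clock: 22.28
position: [0.5428, -0.1362, 0.0963]
ee_rot: [-2.077, 0.284, 2.074]
wrist_force: [-1.7, -0.6, 12.3]
opening: 0.0497
```

Run:
```python
from h import *
p,M,o=say(); print(o['wrist_torque'],np.degrees(np.arctan2(M[1,1],M[0,1])),'F tool',M.T@o['wrist_force'])
```

```text
p [ 0.5428 -0.1362  0.0963] x [ 0.0012 -0.     -1.    ] y [-0.2689 -0.9632 -0.0003] F [-1.6667 -0.5807 12.3447] q [-0.2673  0.5059  1.8549  0.0004  0.7796  1.5755] t 22.28
[ 0.0163  0.449  -0.0234] -105.59737010184092 F tool [-12.3468   1.0038   1.4345]
```

Call:
carry_out:
  increments:
    - [0,0.001,0,0.3,0,0,1]
    - [0,0.001,0,0.3,0,0,1]
    - [0,0,0,0,0,0,1]

```text
clock: 22.53
position: [0.5425, -0.1361, 0.0963]
ee_rot: [-2.047, 0.334, 2.045]
wrist_force: [-0.8, 1.5, 12.5]
opening: 0.05
```

Run:
```python
from h import *
p,M,o=say(); print(o['wrist_torque'],np.degrees(np.arctan2(M[1,1],M[0,1])),'F tool',M.T@o['wrist_force'])
```

```text
p [ 0.5425 -0.1361  0.0963] x [ 0.0007  0.0002 -1.    ] y [-0.3182 -0.948  -0.0004] F [-0.8463  1.5298 12.4665] q [-0.2672  0.5059  1.8551  0.0005  0.78    1.627 ] t 22.53
[0.1373 0.5418 0.1239] -108.5513450463341 F tool [-12.4669  -1.1859   1.2814]
```

Call:
carry_out:
  increments:
    - [0,0.001,0,0.3,0,0,1]
    - [0,0,0,0,0,0,1]

```text
clock: 22.7
position: [0.5422, -0.1359, 0.0962]
ee_rot: [-2.031, 0.358, 2.031]
wrist_force: [-2.9, 1.7, 13.9]
opening: 0.0499
```

Run:
```python
from h import *
p,M,o=say(); print(o['wrist_torque'],np.degrees(np.arctan2(M[1,1],M[0,1])),'F tool',M.T@o['wrist_force'])
```

```text
p [ 0.5422 -0.1359  0.0962] x [ 0.      0.0005 -1.    ] y [-0.3427 -0.9395 -0.0005] F [-2.8948  1.6788 13.8617] q [-0.2672  0.5058  1.8555  0.0007  0.7805  1.6529] t 22.7
[0.3592 0.5983 0.2225] -110.03876792151503 F tool [-13.861   -0.5919   3.2967]
```

Call:
carry_out:
  increments:
    - [0,0.001,0,0.3,0,0,1]
    - [0,0,0,0,0,0,1]

```text
clock: 22.87
position: [0.5419, -0.1357, 0.0962]
ee_rot: [-2.015, 0.382, 2.017]
wrist_force: [-3.1, 2.8, 15.0]
opening: 0.05
```

Run:
```python
from h import *
p,M,o=say(); print(o['wrist_torque'],np.degrees(np.arctan2(M[1,1],M[0,1])),'F tool',M.T@o['wrist_force'])
```

```text
p [ 0.5419 -0.1357  0.0962] x [-0.0007  0.0008 -1.    ] y [-0.3667 -0.9303 -0.0005] F [-3.12    2.845  14.9561] q [-0.2669  0.5057  1.8558  0.0009  0.781   1.6787] t 22.87
[0.622  0.8136 0.4403] -111.51291757186516 F tool [-14.9518  -1.5103   3.9595]
```

Call:
carry_out:
  increments:
    - [0,-0.001,0,-0.4,0,0,1]
    - [0,0,0,0,0,0,1]
    - [-0.1,0,0,0,0,0,1]
    - [-0.1,0,0,0,0,0,1]
    - [0,0,0,0,0,0,1]

```text
clock: 23.28
position: [0.542, -0.1358, 0.1011]
ee_rot: [-2.036, 0.349, 2.037]
wrist_force: [-1.9, 1.5, 8.1]
opening: 0.0502
```

Run:
```python
from h import *
p,M,o=say(); print(o['wrist_torque'],np.degrees(np.arctan2(M[1,1],M[0,1])),'F tool',M.T@o['wrist_force'])
```

```text
p [ 0.542  -0.1358  0.1011] x [-0.0003  0.0007 -1.    ] y [-0.3338 -0.9426 -0.0006] F [-1.8509  1.5356  8.1409] q [-0.2672  0.498   1.8538  0.0009  0.7902  1.6433] t 23.28
[0.367  0.4388 0.0037] -109.50024259836435 F tool [-8.1393 -0.8347  2.2613]
```

Call:
carry_out:
  increments:
    - [-0.08,0,0,0,0,0,1]
    - [0,0,0,0,0,0,1]

```text
clock: 23.45
position: [0.542, -0.1358, 0.1028]
ee_rot: [-2.036, 0.349, 2.037]
wrist_force: [-1.0, 2.0, 7.4]
opening: 0.0499
```

Call:
carry_out:
  increments:
    - [-0.06,0,0,0,0,0,1]
    - [0,0,0,0,0,0,1]

```text
clock: 23.62
position: [0.542, -0.1358, 0.1041]
ee_rot: [-2.036, 0.349, 2.037]
wrist_force: [-0.5, 1.4, 5.9]
opening: 0.0499
```

Run:
```python
from h import *
p,M,o=say(); print(o['wrist_torque'],np.degrees(np.arctan2(M[1,1],M[0,1])),'F tool',M.T@o['wrist_force'])
```

```text
p [ 0.542  -0.1358  0.1041] x [-0.0004  0.0008 -1.    ] y [-0.3338 -0.9426 -0.0006] F [-0.4828  1.4088  5.8765] q [-0.2672  0.4932  1.8526  0.001   0.7964  1.6433] t 23.62
[0.2783 0.288  0.0411] -109.49915766227689 F tool [-5.8751 -1.1706  0.9294]
```

Call:
carry_out:
  increments:
    - [-0.04,0,0,0,0,0,1]
    - [0,0,0,0,0,0,1]

```text
clock: 23.78
position: [0.542, -0.1359, 0.1049]
ee_rot: [-2.036, 0.349, 2.037]
wrist_force: [-0.6, 2.8, 4.5]
opening: 0.0496
```

Call:
carry_out:
  increments:
    - [-0.04,0,0,0,0,0,1]
    - [0,0,0,0,0,0,1]

```text
clock: 23.95
position: [0.5419, -0.1358, 0.105]
ee_rot: [-2.035, 0.349, 2.037]
wrist_force: [2.0, 4.1, -4.4]
opening: 0.0498
```

Call:
carry_out:
  increments:
    - [0.02,0,0,0,0,0,1]
    - [0,0,0,0,0,0,1]
    - [0,0,0,0,0,0,0.1]
    - [0,0,0,0,0,0,-0.3]
    - [0,0,0,0,0,0,-1]
    - [0,0,0,0,0,0,-1]
    - [0,0,0,0,0,0,-1]
    - [0,0,0,0,0,0,-1]

```text
clock: 24.62
position: [0.5425, -0.1368, 0.1055]
ee_rot: [-2.038, 0.35, 2.036]
wrist_force: [-0.6, 0.6, -0.6]
opening: 0.0798
```

Call:
carry_out:
  increments:
    - [0,0,0,0,0,0,-1]
    - [0,0,0,0,0,0,-1]
    - [0,0,0,0,0,0,-1]

```text
clock: 24.87
position: [0.5425, -0.1366, 0.1054]
ee_rot: [-2.038, 0.35, 2.036]
wrist_force: [-0.6, 0.7, 0.7]
opening: 0.0878
```

Run:
```python
from h import *
p,M,o=say(); print(o['opening'])
im,d=optics.get_image("wrist"); cv2.imwrite("pics/w9.png",im[:,:,::-1])
```

```text
p [ 0.5425 -0.1366  0.1054] x [ 0.0007 -0.0002 -1.    ] y [-0.3338 -0.9426 -0.    ] F [-0.5592  0.6516  0.6963] q [-0.2679  0.4914  1.8515 -0.      0.798   1.6433] t 24.87
0.0877872372766233
```

View pics/w9.png

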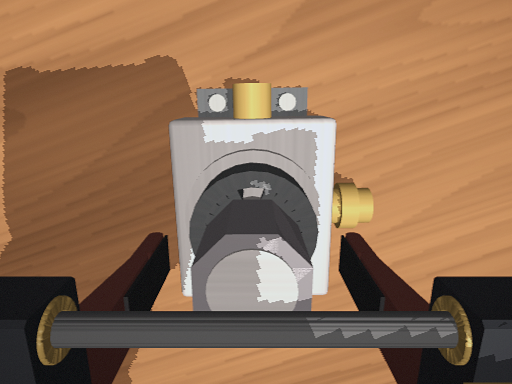

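Released, with clearance on both sides. I retreat straight up and check height and tilt from above.

Call:
carry_out:
  increments:
    - [-0.9,0,0,0,0,0,-1]
    - [-0.9,0,0,0,0,0,-1]
    - [-0.9,0,0,0,0,0,-1]
    - [-0.9,0,0,0,0,0,-1]
    - [-0.9,0,0,0,0,0,-1]
    - [-0.9,0,0,0,0,0,-1]
    - [-0.9,0,0,0,0,0,-1]
    - [0,0,0,0,0,0,-1]

```text
clock: 25.58
position: [0.5447, -0.1371, 0.2675]
ee_rot: [-2.046, 0.351, 2.029]
wrist_force: [0.3, -1.0, 0.0]
opening: 0.0877
```

Run:
```python
from h import *
p,M,o=say()
c=optics.camera_info("wrist"); im,d=optics.get_image("wrist"); cv2.imwrite("pics/w10.png",im[:,:,::-1]); W=pts(d,c)
m=(W[...,2]>.130)&(W[...,2]<.155)&(np.hypot(W[...,0]-.542,W[...,1]+.135)<.05)
q=W[m]; A=np.c_[q[:,:2]-[.542,-.135],np.ones(len(q))]; s=np.linalg.lstsq(A,q[:,2],rcond=None)[0]; print(m.sum(),'top plane',s,'median',np.median(q[:,2]),cv2.minAreaRect((q[:,:2]*1000).astype(np.float32)))
k=(W[...,2]>.070)&(W[...,2]<.084)&(np.hypot(W[...,0]-.542,W[...,1]+.135)<.05)&(np.hypot(W[...,0]-.542,W[...,1]+.135)>.03); print('rim',np.median(W[k][:,2]),k.sum())
im,d=optics.get_image("scene"); cv2.imwrite("pics/s10.png",cv2.resize(im[110:230,150:270,::-1],None,fx=5,fy=5,interpolation=cv2.INTER_CUBIC))
```

```text
p [ 0.5447 -0.1371  0.2675] x [ 0.008  -0.0022 -1.    ] y [-0.3337 -0.9427 -0.0006] F [ 0.2734 -0.9958  0.0126] q [-0.2677  0.2762  1.7355 -0.      1.1216  1.6434] t 25.58
2725 top plane [-0.0224  0.0106  0.1413] median 0.1413789110213874 ((543.415283203125, -137.25344848632812), (49.556148529052734, 50.018192291259766), 71.396484375)
rim 0.07746806343340013 1127
```

View pics/w10.png

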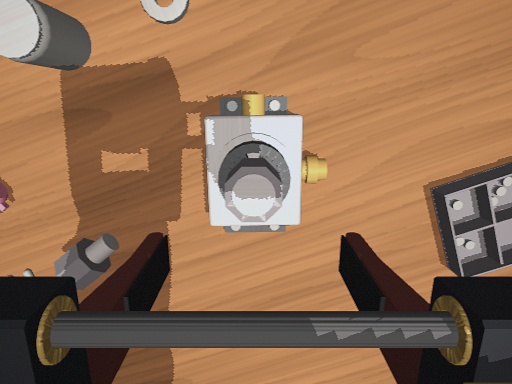

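View pics/s10.png

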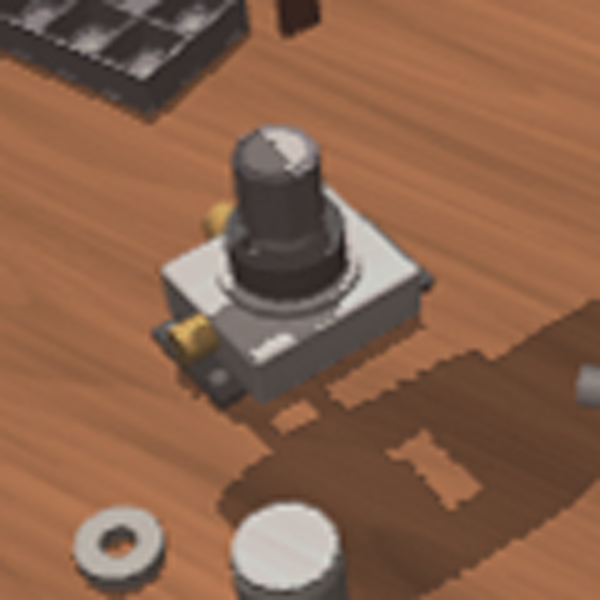

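Run:
```python
from cell import job
print(job.finish_job())
```

```text
the job is handed in; nothing more can be done
None
```

The canister is in the filter block with its lugs up in the pockets. I let go of it and handed the job in at about 25.7 s on the robot's clock; the hand-in gives no verdict.

**What I did**
- I took the lying canister with a tilted grip, turned it upright, set it on the bench and let go. I then gripped it again from above.
- The wrist picture put the slots at about -16.5° in the world frame. At that angle the lugs went in without resting on the rim, so I did not need to search.
- I pushed it against the spring until it bottomed, where the wrist force jumped from 12 to 27 N, then eased off about 2 mm.
- I turned it clockwise until the stop answered, with the twisting moment rising to 0.44 Nm, and eased back 2°.
- I raised it in small steps. The push from the spring turned into a pull at TCP height 0.105 m, about where the lugs should seat.

**Last checks, after letting go**

| Check | Measured | Wanted |
|---|---|---|
| Prism middle above the rim | 38 to 39 mm | 36 to 40 mm |
| Apparent tilt | 0.025 rad | under 0.08 rad |
| Distance from collar axis | about 2 to 3 mm | under 5 mm |
| Lug angle | about -108.6° (92° turned) | quarter turn to the stop |

- **Tilt:** the camera showed 0.01 to 0.02 rad of tilt for the canister standing free on the bench, so part of the 0.025 is probably camera error.
- **Distance from axis:** the 2 to 3 mm is larger than the bore clearance allows for an upright canister, so part of that is probably camera error too.
- **Robot:** the gripper was about 13 cm above the top of the canister, touching nothing.
- **Other things on the bench:** none looked disturbed in the pictures. I did not measure their positions again at the end.

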